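# Pack the hot-chocolate station into its stacking tubs

### The arm

A 7-joint arm with a two-finger parallel gripper is mounted at the origin on the work surface. World frame = base frame: x ahead of the robot, y to its left, z up, the work surface at z = 0. Lengths are in mm, angles in rad, forces in N, time in s.
With the tool pointing down it reaches from about 400 to 850 mm from the base axis. Payload 4.5 kg.
Tool frame: the origin (TCP) lies where the fingers leave the gripper's body, on its centre line; the fingertips stand 73 mm ahead of it and the grasp point (between the pads) lies manip.tcp_to_grasp ahead of it (manip.tcp_to_grasp is the distance from the TCP to the grasp point, in mm); z points along the fingers, x is the direction in which the jaws open and shut, and the axes are right-handed (so a half turn about z gives the same grasp; the last joint's range is limited). The gripper opens to 85 mm and grips with 20 to 120 N. Pads are 22 mm wide; open, the fingers measure 114 mm over their backs; the gripper's body (76 mm by 85 mm) begins 54 mm behind the grasp point. The pads swing forward as they close: fully open they stand 13 mm farther back than shut.
Start: joints at [0.034, 0.689, -0.195, 1.565, 0.157, 0.902, -0.215], TCP at [625.018, 0.025, 303.917] pointing down, gripper open.
Joint ranges: [-3.01, 3.01], [-0.46, 2.08], [-1.47, 1.51], [0.13, 2.56], [-1, 4.14], [0.04, 2.09], [-2.66, 2.66]. Speed limits (rad/s): [2.57, 2.57, 3.14, 3.14, 3.14, 3.14, 3.14].

### API

Orientations are given as a 3x3 rotation matrix whose columns are the frame's x, y, z axes.
In Python, from plant import manip gives the robot as it stands.
- The arm moves only by the tool arm_command, never from a script. Its arguments are lists of equal length, an entry for each row: "hand": the finger opening in m, from 0 to 0.0854; "dp": the shift along the world's x, y, z in m, a list of three; "roll": the turn about the world's z in degrees. A call has 1 to 5 rows; each row shifts and turns the commanded pose from where the row before left it; what a row does not reach is not made up. A row lasts 1/10 s, in which the tool goes at most 50 mm and 8.59 degrees, less where a joint would pass 70% of its speed; a pose out of reach is approached as far as the arm can. A call is refused whole if a number of a shift passes 0.05 or a number of a turn 8.59, either way. A call with a gripper value outside its range is refused whole. The fingers move at their own pace and stop on an object; the grip force is fixed at half the most. Time passes only in rows, so rows that do not move let the fingers close. It gives the time, the measured TCP pose, the force and the opening at its end, in the units of the state.
- manip.observe(): the state, without advancing time (a new reading comes with each control period).
- manip.get_image(name): name is "scene" or "side" or "wrist"; returns a dict with "frame" (420x560x3 uint8, red, green, blue), "fx", "fy", "cx", "cy" (pixels), "R" (3x3) and "t" (3): a world point X has camera coordinates R X + t. Camera axes: x right, y down, z forward; pixel columns grow to the right and rows downward; lengths in mm; the calibration is good to about 2 mm. The wrist camera is an equidistant fisheye: a pixel r from the principal point sees the ray r / f radians off the axis. A picture is of the moment at which its call begins. There is no depth.
- manip.sign_off(): hands the job in, once; it reports no verdict.
Trained networks look in the newest picture that a camera, given by its name, has taken for a name from the list of things; names that differ only in an ending like _2 or _b are one class to them, and where a whole thing is asked for, a point or a joint stands for the part that bears it (a point fixed in the world has none). Each returns a list of dicts, best first, with "confidence" (0 to 1); they miss things now and then, are a little off and sometimes report something else, mostly with a low value. They report only what shows in the picture. A call takes as long as a camera call. They do not tell look-alikes from the thing itself.
- manip.spot_in(camera, name): "box" ([left, top, right, bottom] as shares, 0 to 1, of the picture: columns of its width, rows of its height, round what is visible of it).
- manip.place_of(camera, name): "at" ([row, column] as shares, 0 to 1, of the picture: columns of its width, rows of its height: a listed point, or the origin of a listed thing).
The state is a dict: "clock": time; "q": joint angles; "joint_vel": joint speeds; "effort": joint torques, N m; "position": TCP position; "eef_rot": TCP orientation; "force": force on the tool from outside, world axes, zero at the start; "moment": the same for the moment, N m; "finger_gap": finger opening in mm.
Only numpy, scipy, OpenCV 4.12 (cv2) and the standard library are available. Lean on these libraries where they do the work, as an engineer would, in place of code of your own. Each camera call takes 0.05 s, during which the arm holds its last target. There are 200 camera calls.

### The job

Pack up the hot-chocolate station: with the red scraper, sweep all the chopped chocolate off the raised board into the tub tucked under its edge, then stand that tub squarely on the yellow mat. Take the upper tub out of the nested pair, stack it on the chocolate tub, turned so that it stands on the rim (blue stripe over plain side) instead of dropping inside, with all the cocoa capsules in it; then stack the last tub on top, again turned so that it stands, and put the scraper in it. Keep the tubs upright and leave the mug and the syrup bottle where they are.

Things in the scene. Friction and masses are not known exactly. Their poses are not given: they have to be found in the camera images.
- board: fixed light-wood chopping board on four short legs, 230 mm (its x) by 250 mm (its y) and 20 mm thick, its flat top 98 mm and its underside 78 mm above the counter; origin on the counter under its centre. The edge over the tub is the -y edge (y = -125 mm); no raised rim. The legs stand under the corners, at x = +-107 mm, y = -75 and 100 mm (14 x 40 mm).
- mat: fixed flat yellow mat, 160 mm (its x) by 210 mm (its y), 4 mm thick; origin at the centre of its underside. The tub goes on it lengthwise: the tub's x along the mat's y, either way round.
- tub_low: white stack-and-nest tub, rim 176 mm (its x) by 130 mm (its y), 70 mm high, open, origin at the centre of its underside, z up; 0.17 kg. Stands on the counter, its plain -y long side tucked 25 mm under the board's -y edge, 8 mm below the board: draw it out level before lifting. Tapered: mouth 156 x 100 mm, floor 128 x 72 mm, 3 mm thick. All three tubs are alike.
- tub_mid: white stack-and-nest tub, rim 176 mm (its x) by 130 mm (its y), 70 mm high, open, origin at the centre of its underside, z up; 0.17 kg. At first nested in tub_top (the upper of the pair, origin 28 mm above tub_top's); comes out straight up. Each short end has an upright rim 10 mm thick (x = 78 to 88 mm either way), 22 mm deep from the top: pinch it from above at its middle.
- tub_top: white stack-and-nest tub, rim 176 mm (its x) by 130 mm (its y), 70 mm high, open, origin at the centre of its underside, z up; 0.17 kg. Stands on the counter with tub_mid nested in it; ends on top of the stack. Three feet, at the edges of the underside: one in the middle of the blue (+y) side, two at x = +-52 mm on the plain (-y) side.
- tub_low_blue (a point): on tub_low's rim (70 mm up), middle of its blue-striped long side (tub x = 0, y = +62 mm); the other long side is plain white
- tub_mid_blue (a point): the same point on tub_mid. A tub put into another with blue on the SAME side drops in and nests (origin only 28 mm above the lower one's). Turned half round, blue over plain, its feet stand in 6 mm deep pockets of the lower rim: it stacks, origin 64 mm above the lower one's and centred, with 3 mm play in y and 4 mm in x
- tub_top_blue (a point): the same point on tub_top; stacks on tub_mid in the same way, turned half round to tub_mid
- scraper: block scraper standing on its foot on the back of the board (towards the board's +y edge): black foot 104 mm (its x) by 34 mm (its y), 16 mm high, and above it a red grip 100 x 20 mm up to 72 mm; origin at the centre of its underside. Grip it across its y (20 mm). Mass 0.14 kg.
- chunk1: dark brown chunk of chocolate, 24 x 20 x 14 mm, 10 g, loose on the board (3 to 5 are there); origin at the centre of its underside
- chunk2: dark brown chunk of chocolate, 24 x 20 x 14 mm, 10 g, loose on the board (3 to 5 are there); origin at the centre of its underside
- chunk3: dark brown chunk of chocolate, 24 x 20 x 14 mm, 10 g, loose on the board (3 to 5 are there); origin at the centre of its underside
- chunk4: dark brown chunk of chocolate, 24 x 20 x 14 mm, 10 g, loose on the board (3 to 5 are there); origin at the centre of its underside
- chunk5: dark brown chunk of chocolate, 24 x 20 x 14 mm, 10 g, loose on the board (3 to 5 are there); origin at the centre of its underside
- capsule1: copper-coloured cocoa capsule on the counter, a straight cylinder 34 mm across and 30 mm high with a 40 mm flange, 3 mm thick, at its foot, 15 g (2 or 3 are there); origin at the centre of its underside
- capsule2: copper-coloured cocoa capsule on the counter, a straight cylinder 34 mm across and 30 mm high with a 40 mm flange, 3 mm thick, at its foot, 15 g (2 or 3 are there); origin at the centre of its underside
- capsule3: copper-coloured cocoa capsule on the counter, a straight cylinder 34 mm across and 30 mm high with a 40 mm flange, 3 mm thick, at its foot, 15 g (2 or 3 are there); origin at the centre of its underside
- mug: black mug, 80 mm across, 90 mm high; origin at the centre of its underside; leave it alone
- syrup: amber syrup bottle, 60 mm across, 170 mm high; origin at the centre of its underside; leave it alone
Things that resemble listed ones, but are neither listed nor needed, are in the scene too. What is shaped like the capsule1 but green or pink is not meant.

How it is judged:
By the outcome, as a careful person would: the job done as asked, in the order asked, and still so for the second after the job is handed in, with the robot touching nothing.
Of chunk1, chunk2, chunk3, chunk4, chunk5 only 3 to 5 are there at a start; the rules pass over those that are not, and their reading is None.
Of capsule1, capsule2, capsule3 only 2 to 3 are there at a start; the rules pass over those that are not, and their reading is None.
At some moment in a run one of capsule1, capsule2, capsule3 may be knocked a few centimetres aside while the robot is not near it.
It also fails if it takes over 210 s, if anything falls off the work surface, if the arm or the gripper's body presses on something with over 40 N, if the wrist force passes 120 N, or if a joint passes its speed limit or range.

## Working session

There is one attempt and no reset: what is moved stays moved. The work goes in short steps, Python scripts to look and compute and a tool call to move; the robot and the scene stay as the last step left them, time stands still between calls to the robot, and variables do not carry over. Pictures are saved under pics/ and viewed, about 12 in all and at most 16, crops included, and the job is handed in when it is done.

Besides the shell and the picture viewer there is one more tool, called after "Request:" by a JSON object that holds its "op" and its "data", one argument or row to a line. arm_command: Moves the arm, as the interface text tells. Its arguments: {"type":"object","properties":{"hand":{"type":"array","items":{"type":"number"}},"dp":{"type":"array","items":{"type":"array","items":{"type":"number"}}},"roll":{"type":"array","items":{"type":"number"}}},"required":["hand","dp","roll"]}

```bash
ls; mkdir -p pics
cat > h.py <<'E'
from plant import manip
import numpy as np, cv2
def snap(cam,fn):
    d=manip.get_image(cam); cv2.imwrite('pics/'+fn,cv2.cvtColor(np.array(d['frame']),cv2.COLOR_RGB2BGR)); return d
def ray(d,u,v):
    R=np.array(d['R']);t=np.array(d['t']).ravel()
    x=(u-d['cx'])/d['fx'];y=(v-d['cy'])/d['fy']
    return -R.T@t,x,y,R
def px2w(d,u,v,z,fish=False):
    c,x,y,R=ray(d,u,v)
    if fish:
        r=np.hypot(x,y); r=max(r,1e-9); dc=np.array([x/r*np.sin(r),y/r*np.sin(r),np.cos(r)])
    else: dc=np.array([x,y,1])
    w=R.T@dc; return c+w*(z-c[2])/w[2]
def w2px(d,X,fish=False):
    p=np.array(d['R'])@np.array(X)+np.array(d['t']).ravel()
    if fish:
        r=np.hypot(p[0],p[1]);a=np.arctan2(r,p[2]);return d['fx']*a*p[0]/r+d['cx'],d['fy']*a*p[1]/r+d['cy']
    return d['fx']*p[0]/p[2]+d['cx'],d['fy']*p[1]/p[2]+d['cy']
E
python3 - <<'E'
from h import *
print(manip.tcp_to_grasp)
for c in ['scene','side','wrist']:
    d=snap(c,c+'0.png'); print(c,d['fx'],d['cx'],d['cy'],np.round(-np.array(d['R']).T@np.array(d['t']).ravel()),np.round(np.array(d['R'])[2],2))
a=[cv2.imread(f'pics/{c}0.png') for c in ['scene','side','wrist']]
cv2.imwrite('pics/a.png',cv2.resize(np.hstack(a[:2]),None,fx=.71,fy=.71))
H={'board':0,'mat':0,'tub_low':0,'tub_mid':28,'tub_top':0,'tub_low_blue':70,'tub_mid_blue':98,'scraper':98,'chunk1':98,'capsule1':0,'mug':0,'syrup':0}
for c in ['scene','side']:
    d=manip.get_image(c)
    for n,z in H.items():
        r=manip.place_of(c,n)
        print(c,n,[(round(q['confidence'],2),int(q['at'][1]*560),int(q['at'][0]*420),np.round(px2w(d,q['at'][1]*560,q['at'][0]*420,z))[:2].tolist()) for q in r[:7]])
E
```

```text
pics
53.900000000000006
scene 544.8036014416556 280.1996963499855 205.26936009553944 [1275. -396. 1164.] [-0.52  0.27 -0.81]
side 388.2083391069757 283.00358544310274 211.232122980203 [ 99. 593. 584.] [ 0.51 -0.67 -0.54]
wrist 325.19226210127806 279.81813068635824 214.46583710995031 [624.  75. 373.] [-0.   -0.29 -0.96]
scene board [(0.7, 378, 163, [538.0, 303.0])]
scene mat [(0.7, 246, 216, [516.0, -99.0])]
scene tub_low [(0.93, 335, 188, [555.0, 151.0])]
scene tub_mid [(0.96, 141, 251, [501.0, -377.0])]
scene tub_top [(0.69, 145, 259, [509.0, -376.0])]
scene tub_low_blue [(0.72, 147, 255, [547.0, -369.0]), (0.59, 319, 185, [568.0, 89.0])]
scene tub_mid_blue [(0.63, 128, 219, [449.0, -372.0])]
scene scraper [(0.82, 415, 128, [550.0, 398.0])]
scene chunk1 [(0.59, 392, 139, [549.0, 322.0]), (0.58, 129, 218, [448.0, -370.0]), (0.53, 365, 143, [525.0, 253.0]), (0.44, 374, 126, [489.0, 307.0]), (0.42, 381, 156, [585.0, 262.0]), (0.38, 356, 134, [488.0, 249.0])]
scene capsule1 [(0.77, 310, 245, [674.0, -0.0]), (0.67, 274, 257, [661.0, -94.0]), (0.6, 256, 312, [769.0, -200.0]), (0.56, 250, 
[... 441 characters left out ...]
 [(0.72, 254, 239, [562.0, 89.0])]
side tub_mid_blue [(0.91, 394, 171, [437.0, -357.0])]
side scraper [(0.82, 136, 323, [539.0, 399.0])]
side chunk1 [(0.76, 197, 301, [498.0, 305.0]), (0.64, 220, 284, [496.0, 253.0]), (0.56, 206, 276, [531.0, 255.0]), (0.55, 181, 265, [590.0, 263.0]), (0.51, 171, 288, [557.0, 314.0])]
side capsule1 [(0.73, 314, 182, [672.0, -322.0]), (0.62, 284, 202, [672.0, -166.0]), (0.58, 267, 212, [678.0, -96.0]), (0.55, 268, 187, [765.0, -209.0]), (0.53, 275, 176, [793.0, -278.0]), (0.48, 243, 230, [674.0, 7.0])]
side mug [(0.78, 313, 180, [681.0, -332.0]), (0.36, 283, 200, [682.0, -175.0])]
side syrup [(0.7, 181, 244, [750.0, 144.0]), (0.42, 391, 170, [515.0, -550.0])]
```

Run:
```python
import cv2
a=cv2.imread('pics/scene0.png')
cv2.imwrite('pics/b.png',cv2.resize(a[90:400,80:470],None,fx=2,fy=1.9))
```

```text
(no output)
```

View pics/b.png

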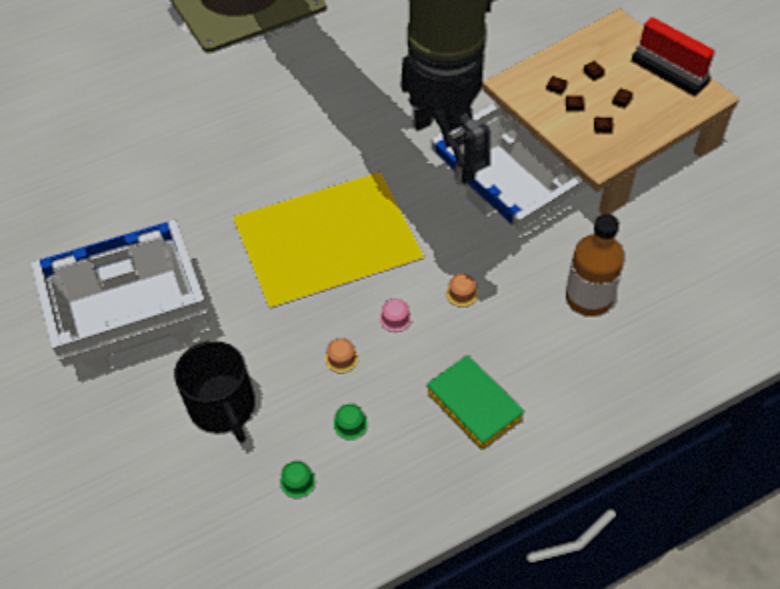

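View pics/side0.png

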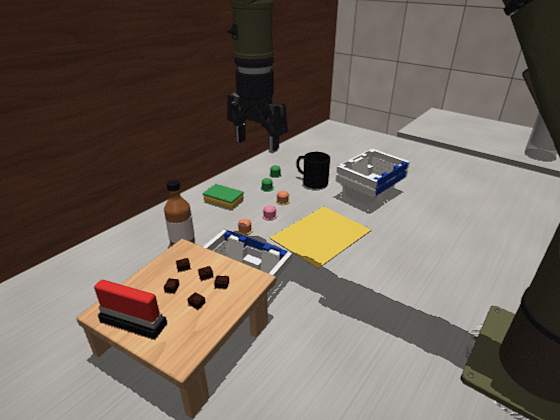

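The crop shows copper capsules at scene px (311,243) and (250,276). The pink one (277,256) and the greens at (255,312) and (228,342) are look-alikes. There are five chunks on the board, the nested pair is at left with blue toward the robot, and tub_low's blue side faces away from the board. Next I fit the edges.

```bash
cat >> h.py <<'E'
def hsv(d): return cv2.cvtColor(np.array(d['frame']),cv2.COLOR_RGB2HSV)
def rect(d,lo,hi,z,roi=None,fish=False):
    m=cv2.inRange(hsv(d),np.array(lo),np.array(hi))
    if roi: k=np.zeros_like(m);k[roi[1]:roi[3],roi[0]:roi[2]]=1;m=m*k
    m=cv2.morphologyEx(m,cv2.MORPH_OPEN,np.ones((2,2)))
    n,l,s,_=cv2.connectedComponentsWithStats(m); 
    if n<2: return None
    i=1+s[1:,4].argmax()
    v,u=np.where(l==i); P=np.array([px2w(d,a,b,z,fish)[:2] for a,b in zip(u,v)],np.float32)
    (c,wh,a)=cv2.minAreaRect(P); return np.round(c,1),np.round(wh,1),round(a,1),s[i][:5].tolist()
E
python3 - <<'E'
from h import *
for c in ['scene','side']:
    d=manip.get_image(c)
    print(c,'mat',rect(d,(22,150,100),(32,255,255),4))
    print('red',rect(d,(0,200,120),(4,255,255),170))
    roi=(300,60,460,200) if c=='scene' else (70,235,285,415)
    print('wood',rect(d,(8,50,120),(20,200,255),98,roi))
    print('blue',rect(d,(105,150,40),(125,255,255),98,(0,0,200,420) if c=='scene' else (330,0,560,420)))
    print('blueL',rect(d,(105,150,40),(125,255,255),70,(290,0,350,420) if c=='scene' else (200,0,300,420)))
print(manip.observe()['eef_rot'])
E
```

```text
scene mat (array([ 512.9, -103.7]), array([208.3, 158.2]), 82.8, [198, 182, 95, 70, 3995])
red (array([552.2, 394.4]), array([94.1, 18.7]), 18.2, [404, 101, 34, 20, 190])
wood (array([538. , 308.5]), array([228.8, 248.9]), 7.4, [323, 96, 127, 92, 4872])
blue (array([ 457.2, -364.3]), array([80.3, 16.4]), 82.8, [116, 213, 34, 15, 178])
blueL (array([605.5,  92.6]), array([79.5, 23.7]), 7.8, [316, 186, 25, 22, 154])
side mat (array([500.7, -97.3]), array([207.3, 157.9]), 82.5, [272, 208, 99, 58, 2978])
red (array([569.8, 403.6]), array([1.4, 2.8]), 57.8, [111, 283, 2, 2, 4])
wood (array([526.7, 313.8]), array([228.8, 249.2]), 7.3, [77, 239, 200, 145, 11245])
blue (array([ 427.6, -321.9]), array([212.5,  53.7]), 82.6, [377, 163, 31, 32, 406])
blueL (array([550.4, 102.3]), array([150.8,  30. ]), 9.7, [226, 232, 61, 27, 329])
[[ 9.99999995e-01  3.12321933e-05  9.33807171e-05]
 [ 3.12315802e-05 -9.99999999e-01  6.56733116e-06]
 [ 9.33809222e-05 -6.56441470e-06 -9.99999996e-01]]
```

Run:
```python
from h import *
d=manip.get_image('wrist')
print('mat',rect(d,(22,150,100),(32,255,255),4,fish=True))
print('blueL',rect(d,(105,150,40),(125,255,255),70,fish=True))
print('wood',rect(d,(8,50,120),(20,200,255),98,fish=True))
for n,z in [('mat',0),('capsule1',0),('tub_low_blue',70),('chunk1',98),('tub_low',0)]:
    print(n,[(round(q['confidence'],2),int(q['at'][1]*560),int(q['at'][0]*420),np.round(px2w(d,q['at'][1]*560,q['at'][0]*420,z,True))[:2].tolist()) for q in manip.place_of('wrist',n)[:7]])
for c in ['scene','side']:
    e=manip.get_image(c); o=manip.observe()['position']
    print(c,w2px(e,np.array(o)-[0,0,60]))
    cv2.circle
```

```text
mat (array([ 507.4, -103.2]), array([209.5, 158.6]), 83.0, [133, 177, 116, 157, 10457])
blueL (array([557. ,  91.3]), array([155. ,  15.8]), 8.2, [133, 81, 159, 45, 1404])
wood (array([478.8, 180.7]), array([ 32.9, 103.4]), 78.1, [81, 0, 95, 32, 1453])
mat [(0.65, 191, 258, [509.0, -101.0])]
capsule1 [(0.97, 320, 175, [671.0, 8.0]), (0.69, 318, 305, [677.0, -170.0]), (0.6, 311, 251, [664.0, -89.0]), (0.59, 376, 322, [765.0, -204.0])]
tub_low_blue [(0.82, 206, 106, [556.0, 87.0])]
chunk1 []
tub_low [(0.74, 216, 53, [551.0, 152.0]), (0.54, 388, 65, [750.0, 142.0])]
scene (np.float64(301.9184578818732), np.float64(169.8638366381483))
side (np.float64(256.14128624199765), np.float64(145.8378161895734))
```

View pics/wrist0.png

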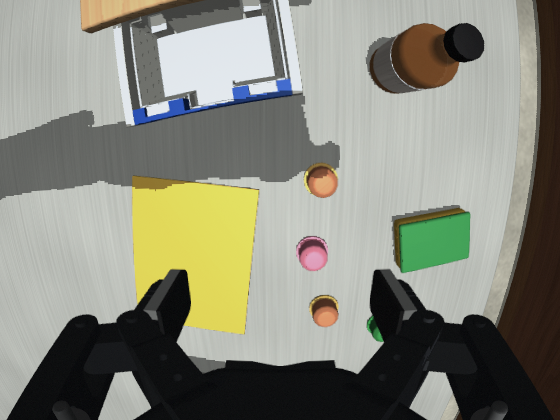

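Request:
{"op": "arm_command", "data": {
  "hand": [0.085,0.085,0.085,0.085,0.085],
  "dp": [
    [-0.009,0.04,0.002],
    [-0.009,0.04,0.002],
    [-0.009,0.04,0.002],
    [-0.009,0.04,0.002],
    [-0.009,0.04,0.002]
  ],
  "roll": [-8,-8,-8,-8,-8]
}}

```text
clock: 2.45
position: [579.5, 201.7, 314.1]
eef_rot: [[0.762, -0.647, 0.0], [-0.647, -0.762, 0.0], [0.0, -0.0, -1.0]]
force: [0.6, 0.1, -0.5]
finger_gap: 85.1
```

Request:
{"op": "arm_command", "data": {
  "hand": [0.085,0.085,0.085,0.085,0.085],
  "dp": [
    [-0.009,0.04,0.002],
    [-0.009,0.04,0.002],
    [-0.009,0.04,0.002],
    [-0.009,0.04,0.002],
    [0,0,0]
  ],
  "roll": [-8,-8,-8,-8,0]
}}

```text
clock: 2.95
position: [540.0, 369.4, 321.5]
eef_rot: [[0.318, -0.948, -0.002], [-0.948, -0.318, 0.006], [-0.007, -0.0, -1.0]]
force: [-0.5, 0.5, -0.7]
finger_gap: 85.0
```

```bash
cat >> h.py <<'E'
def near(d,names,cam='wrist'):
    for n,z in names:
        print(n,[(round(q['confidence'],2),int(q['at'][1]*560),int(q['at'][0]*420),np.round(px2w(d,q['at'][1]*560,q['at'][0]*420,z,cam=='wrist'),1)[:2].tolist()) for q in manip.place_of(cam,n)[:7]])
def st():
    o=manip.observe(); R=np.array(o['eef_rot']); print(round(o['clock'],2),np.round(o['position'],1),'yaw',round(np.degrees(np.arctan2(R[1,0],R[0,0])),1),'F',np.round(o['force'],1),'gap',round(o['finger_gap'],1))
E
python3 - <<'E'
from h import *
st()
d=snap('wrist','w1.png')
print('red',rect(d,(0,180,120),(5,255,255),170,fish=True))
print('wood',rect(d,(8,50,120),(20,200,255),98,fish=True))
near(d,[('scraper',98),('board',0),('chunk1',98),('tub_low_blue',70),('tub_low',0)])
E
```

```text
2.95 [540.  369.4 321.5] yaw -71.5 F [-0.5  0.5 -0.7] gap 85.0
red (array([544.1, 399.9]), array([96.4, 18.6]), 16.4, [230, 136, 28, 130, 2835])
wood (array([530.1, 311.1]), array([229. , 248.7]), 7.3, [198, 82, 277, 249, 34466])
scraper [(0.7, 249, 183, [543.6, 402.2])]
board [(0.7, 323, 198, [532.5, 311.4])]
chunk1 [(0.84, 344, 201, [556.2, 312.1]), (0.79, 322, 257, [495.2, 311.7]), (0.73, 378, 275, [494.0, 247.1]), (0.71, 401, 191, [583.8, 261.6]), (0.61, 389, 241, [532.2, 251.3]), (0.43, 253, 182, [545.6, 398.6]), (0.17, 491, 251, [559.1, 120.9])]
tub_low_blue [(0.64, 494, 253, [553.2, 87.7])]
tub_low [(0.97, 439, 224, [552.1, 144.0]), (0.47, 321, 256, [456.7, 286.3]), (0.38, 488, 89, [753.8, 145.0]), (0.2, 252, 184, [521.3, 401.4])]
```

View pics/w1.png

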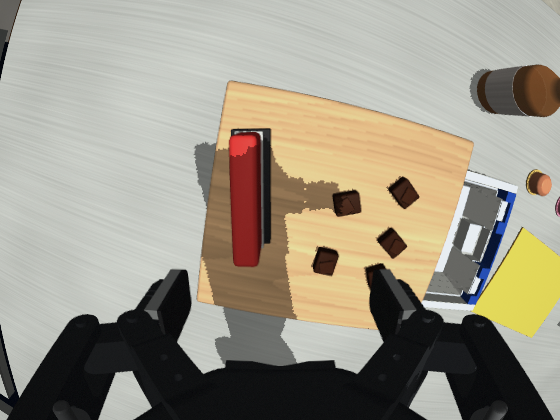

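Request:
{"op": "arm_command", "data": {
  "hand": [0.085,0.085,0.085,0.085],
  "dp": [
    [0,0.02,0],
    [0,0.02,0],
    [0,0,-0.03],
    [0,0,0]
  ],
  "roll": [-1.6,0,0,0]
}}

```text
clock: 3.65
position: [542.5, 398.3, 288.4]
eef_rot: [[0.282, -0.959, -0.006], [-0.959, -0.282, -0.005], [0.003, 0.007, -1.0]]
force: [-0.7, -0.7, -1.0]
finger_gap: 84.9
```

Run:
```python
from h import *
st()
d=manip.get_image('wrist')
print('red',rect(d,(0,180,120),(5,255,255),170,fish=True))
st()
```

```text
3.65 [542.5 398.3 288.4] yaw -73.6 F [-0.7 -0.7 -1. ] gap 84.9
red (array([544.2, 399.5]), array([96.8, 17.7]), 16.8, [263, 157, 31, 145, 3725])
3.7 [543.5 398.1 290.3] yaw -73.7 F [-0.8 -0.4 -0. ] gap 84.7
```

Request:
{"op": "arm_command", "data": {
  "hand": [0.085,0.085,0.085,0.085,0.0],
  "dp": [
    [0,0,-0.03],
    [0,0,-0.03],
    [0,0,-0.03],
    [0,0,-0.002],
    [0,0,0]
  ],
  "roll": [0,0,0,0,0]
}}

```text
clock: 4.2
position: [544.9, 399.2, 200.9]
eef_rot: [[0.281, -0.96, 0.001], [-0.96, -0.281, -0.0], [0.0, -0.001, -1.0]]
force: [1.3, 0.6, 0.6]
finger_gap: 73.0
```

Request:
{"op": "arm_command", "data": {
  "hand": [0.0,0.0,0.0,0.0,0.0],
  "dp": [
    [0,0,0],
    [0,0,0],
    [0,0,0],
    [0,0,0],
    [0,0,0.002]
  ],
  "roll": [0,0,0,0,0]
}}

```text
clock: 4.7
position: [543.9, 400.0, 202.1]
eef_rot: [[0.282, -0.959, -0.0], [-0.959, -0.282, -0.0], [0.0, 0.0, -1.0]]
force: [0.1, 0.3, -2.4]
finger_gap: 19.0
```

Request:
{"op": "arm_command", "data": {
  "hand": [0,0,0,0,0],
  "dp": [
    [0.0025,0,0],
    [0.0025,0,-0.001],
    [0.0028,-0.0218,0],
    [0.0028,-0.0218,0],
    [0.0028,-0.0218,0]
  ],
  "roll": [4.5,4.5,0,0,0]
}}

```text
clock: 5.2
position: [557.3, 335.0, 201.2]
eef_rot: [[0.43, -0.903, 0.0], [-0.903, -0.43, 0.002], [-0.001, -0.001, -1.0]]
force: [0.1, 1.3, 0.3]
finger_gap: 19.2
```

Request:
{"op": "arm_command", "data": {
  "hand": [0,0,0,0,0],
  "dp": [
    [0.0028,-0.0218,0],
    [0.0014,-0.011,0],
    [0.0014,-0.011,0],
    [0.0014,-0.011,0],
    [0.0014,-0.011,0]
  ],
  "roll": [0,0,0,0,0]
}}

```text
clock: 5.7
position: [565.8, 269.7, 201.2]
eef_rot: [[0.43, -0.903, 0.001], [-0.903, -0.43, 0.002], [-0.001, -0.001, -1.0]]
force: [-0.8, 3.6, 2.7]
finger_gap: 19.4
```

Request:
{"op": "arm_command", "data": {
  "hand": [0,0,0,0,0],
  "dp": [
    [0.0014,-0.011,0],
    [0.0014,-0.011,0],
    [0.0014,-0.011,0],
    [0.0014,-0.011,0],
    [0.0014,-0.011,0]
  ],
  "roll": [0,0,0,0,0]
}}

```text
clock: 6.2
position: [573.1, 213.4, 201.2]
eef_rot: [[0.429, -0.903, 0.001], [-0.903, -0.429, 0.001], [-0.0, -0.001, -1.0]]
force: [0.3, 5.0, 4.8]
finger_gap: 19.6
```

Request:
{"op": "arm_command", "data": {
  "hand": [0,0,0,0],
  "dp": [
    [0.0014,-0.011,0],
    [0,0,0],
    [0,0,0.03],
    [0,0,0.05]
  ],
  "roll": [0,0,0,0]
}}

```text
clock: 6.6
position: [571.5, 199.6, 277.3]
eef_rot: [[0.428, -0.904, -0.011], [-0.904, -0.428, -0.007], [0.002, 0.013, -1.0]]
force: [1.7, 0.7, -1.4]
finger_gap: 19.3
```

Run:
```python
from h import *
st()
d=manip.get_image('wrist');near(d,[('chunk1',98)])
d=snap('scene','s2.png');near(d,[('chunk1',98)],'scene')
b=cv2.imread('pics/s2.png')[60:260,270:480]; cv2.imwrite('pics/s2c.png',cv2.resize(b,None,fx=3,fy=3))
```

```text
6.6 [571.5 199.6 277.3] yaw -64.7 F [ 1.7  0.7 -1.4] gap 19.3
chunk1 [(0.88, 335, 191, [603.5, 165.8]), (0.8, 138, 243, [488.9, 299.1]), (0.76, 192, 257, [499.3, 249.7]), (0.54, 307, 205, [583.3, 180.5]), (0.54, 308, 205, [583.2, 180.2]), (0.48, 535, 347, [544.1, -198.8]), (0.44, 278, 249, [538.2, 185.5])]
chunk1 [(0.62, 339, 193, [632.5, 105.0]), (0.56, 340, 186, [614.7, 120.3])]
```

View pics/s2c.png

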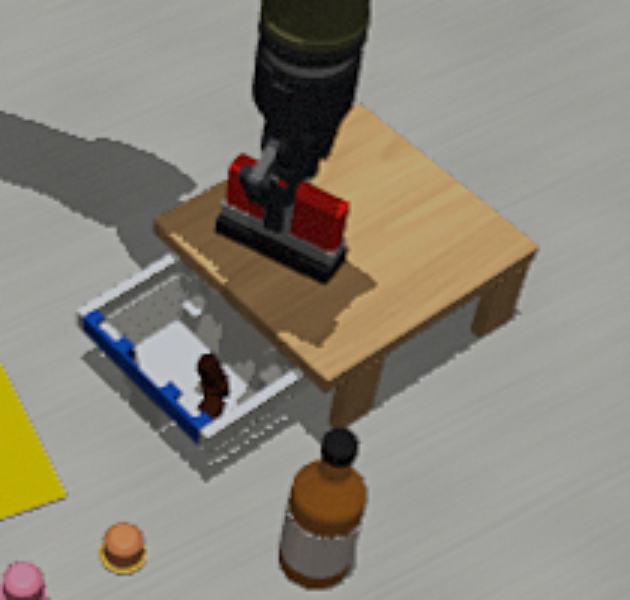

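Request:
{"op": "arm_command", "data": {
  "hand": [0,0,0,0,0],
  "dp": [
    [-0.015,0.031,0],
    [-0.015,0.031,0],
    [-0.015,0.031,0],
    [-0.015,0.031,0],
    [-0.015,0.031,0]
  ],
  "roll": [-6,-6,-6,0,0]
}}

```text
clock: 7.3
position: [497.4, 357.2, 278.2]
eef_rot: [[0.128, -0.992, -0.004], [-0.992, -0.128, -0.005], [0.005, 0.005, -1.0]]
force: [0.9, 0.2, -2.1]
finger_gap: 19.3
```

Run:
```python
from h import *
st()
d=manip.get_image('wrist');near(d,[('chunk1',98)])
st()
m=cv2.inRange(hsv(d),np.array((0,60,10)),np.array((12,255,90)))
n,l,s,c=cv2.connectedComponentsWithStats(m)
for i in range(1,n):
    if s[i][4]>60: print(s[i].tolist(),np.round(px2w(d,*c[i],98,True)))
```

```text
7.3 [497.4 357.2 278.2] yaw -82.6 F [ 0.9  0.2 -2.1] gap 19.3
chunk1 [(0.77, 346, 228, [488.9, 299.6]), (0.61, 462, 186, [539.7, 199.0]), (0.39, 473, 138, [583.0, 198.2])]
7.4 [494.2 363.1 277.8] yaw -82.1 F [ 0.5  1.2 -3. ] gap 19.3
[546, 91, 14, 24, 203] [643. 105.  98.]
[251, 176, 58, 31, 918] [516. 359.  98.]
[471, 183, 7, 19, 71] [535. 185.  98.]
[330, 213, 37, 36, 719] [487. 298.  98.]
[389, 214, 30, 36, 679] [492. 247.  98.]
[304, 245, 5, 97, 153] [423. 324.  98.]
[251, 256, 4, 58, 66] [427. 371.  98.]
```

Request:
{"op": "arm_command", "data": {
  "hand": [0,0,0,0,0],
  "dp": [
    [0,0,-0.03],
    [0,0,-0.03],
    [0,0,-0.02],
    [0,0,0],
    [0.0027,-0.0208,0]
  ],
  "roll": [0,0,0,0,0]
}}

```text
clock: 7.9
position: [500.0, 338.5, 198.5]
eef_rot: [[0.133, -0.991, -0.004], [-0.991, -0.133, -0.001], [0.0, 0.004, -1.0]]
force: [0.7, 0.4, -2.1]
finger_gap: 19.1
```

Request:
{"op": "arm_command", "data": {
  "hand": [0,0,0,0,0],
  "dp": [
    [0.0027,-0.0208,0],
    [0.0027,-0.0208,0],
    [0.0013,-0.0099,0],
    [0.0013,-0.0099,0],
    [0.0013,-0.0099,0]
  ],
  "roll": [0,0,0,0,0]
}}

```text
clock: 8.4
position: [510.8, 265.4, 200.2]
eef_rot: [[0.13, -0.992, -0.001], [-0.992, -0.13, -0.0], [0.0, 0.001, -1.0]]
force: [-0.6, -0.0, -1.0]
finger_gap: 19.1
```

Request:
{"op": "arm_command", "data": {
  "hand": [0,0,0,0,0],
  "dp": [
    [0.0013,-0.0099,0],
    [0.0013,-0.0099,0],
    [0.0013,-0.0099,0],
    [0.0013,-0.0099,0],
    [0.0013,-0.0099,0]
  ],
  "roll": [0,0,0,0,0]
}}

```text
clock: 8.9
position: [517.9, 215.4, 201.0]
eef_rot: [[0.129, -0.992, 0.0], [-0.992, -0.129, -0.0], [0.0, -0.0, -1.0]]
force: [0.1, 0.1, -1.7]
finger_gap: 19.3
```

Request:
{"op": "arm_command", "data": {
  "hand": [0,0,0,0,0],
  "dp": [
    [0.0013,-0.0099,0],
    [0.0013,-0.0099,0],
    [0,0,0],
    [0,0,0.03],
    [0,0,0.03]
  ],
  "roll": [0,0,0,0,0]
}}

```text
clock: 9.4
position: [519.7, 196.6, 260.9]
eef_rot: [[0.129, -0.992, -0.002], [-0.992, -0.129, -0.001], [0.0, 0.002, -1.0]]
force: [0.1, 0.7, -1.4]
finger_gap: 19.1
```

Request:
{"op": "arm_command", "data": {
  "hand": [0,0,0,0,0],
  "dp": [
    [0.004,0.03,0.02],
    [0.004,0.03,0],
    [0.004,0.03,0],
    [0.004,0.03,0],
    [0,0,0]
  ],
  "roll": [0,0,0,0,0]
}}

```text
clock: 9.9
position: [535.0, 323.4, 280.5]
eef_rot: [[0.137, -0.991, -0.0], [-0.991, -0.137, 0.005], [-0.005, -0.001, -1.0]]
force: [-0.8, -0.0, -1.9]
finger_gap: 19.4
```

Run:
```python
from h import *
st()
d=snap('wrist','w3.png');near(d,[('chunk1',3),('tub_low_blue',70)])
st()
```

```text
9.9 [535.  323.4 280.5] yaw -82.1 F [-0.8 -0.  -1.9] gap 19.4
chunk1 [(0.79, 433, 217, [524.7, 136.0]), (0.64, 444, 169, [583.4, 136.8]), (0.41, 428, 238, [496.3, 134.3])]
tub_low_blue [(0.65, 501, 216, [553.8, 86.7])]
10.05 [536.  315.9 280.6] yaw -82.6 F [ 0.1 -0.1 -1.4] gap 19.5
```

View pics/w3.png

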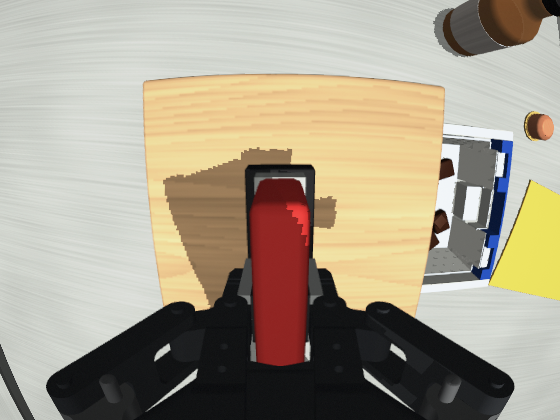

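Request:
{"op": "arm_command", "data": {
  "hand": [0,0,0,0,0],
  "dp": [
    [-0.003,0.025,-0.03],
    [-0.003,0.025,-0.03],
    [0,0,-0.02],
    [0,0,-0.001],
    [0,0,0]
  ],
  "roll": [0,0,0,0,0]
}}

```text
clock: 10.55
position: [530.6, 364.7, 199.7]
eef_rot: [[0.127, -0.992, -0.0], [-0.992, -0.127, -0.002], [0.002, 0.001, -1.0]]
force: [0.7, 0.2, -1.3]
finger_gap: 19.2
```

Request:
{"op": "arm_command", "data": {
  "hand": [0.06,0.06,0.06,0.06,0.06],
  "dp": [
    [0,0,0],
    [0,0,0],
    [0,0,0],
    [0,0,0.02],
    [0,0,0.05]
  ],
  "roll": [0,0,0,0,0]
}}

```text
clock: 11.05
position: [528.0, 365.0, 266.9]
eef_rot: [[0.129, -0.992, -0.008], [-0.992, -0.129, -0.006], [0.004, 0.008, -1.0]]
force: [0.2, 1.1, -0.1]
finger_gap: 60.0
```

Request:
{"op": "arm_command", "data": {
  "hand": [0.05,0.05,0.05,0.05,0.05],
  "dp": [
    [0.01,-0.021,0.01],
    [0.01,-0.021,0],
    [0.01,-0.021,0],
    [0.01,-0.021,0],
    [0.01,-0.021,0]
  ],
  "roll": [8.5,8.5,8.5,8.5,8.5]
}}

```text
clock: 11.55
position: [580.8, 260.2, 280.5]
eef_rot: [[0.769, -0.64, 0.001], [-0.64, -0.769, -0.0], [0.001, -0.001, -1.0]]
force: [0.1, 0.1, -0.7]
finger_gap: 49.9
```

Request:
{"op": "arm_command", "data": {
  "hand": [0.05,0.05,0.05,0.05,0.05],
  "dp": [
    [0.01,-0.021,0],
    [0.01,-0.021,0],
    [0.01,-0.021,0],
    [0.01,-0.021,0],
    [0.01,-0.021,0]
  ],
  "roll": [8.5,8.5,8.5,8.5,8.5]
}}

```text
clock: 12.05
position: [630.8, 155.0, 280.4]
eef_rot: [[0.999, 0.047, 0.001], [0.047, -0.999, -0.0], [0.001, 0.0, -1.0]]
force: [-0.2, 0.9, 0.0]
finger_gap: 50.1
```

Request:
{"op": "arm_command", "data": {
  "hand": [0.05,0.05],
  "dp": [
    [0.004,0,-0.03],
    [0,0,0]
  ],
  "roll": [5,0]
}}

```text
clock: 12.25
position: [633.1, 153.9, 247.0]
eef_rot: [[0.992, 0.126, -0.006], [0.126, -0.992, -0.003], [-0.006, 0.002, -1.0]]
force: [-1.6, -0.4, -0.7]
finger_gap: 50.6
```

Run:
```python
from h import *
d=snap('wrist','w4.png');st();print(np.round(manip.observe()['q'],2))
print('blueL',rect(d,(105,150,40),(125,255,255),70,fish=True))
near(d,[('chunk1',3),('tub_low_blue',70),('tub_low',0)])
```

```text
12.3 [633.3 155.5 248.6] yaw 7.2 F [-0.9 -0.1 -0. ] gap 50.0
[-0.18  0.8  -0.25  1.52  0.24  0.86 -0.39]
blueL (array([528.5,  91.8]), array([99.2, 22.9]), 7.7, [110, 252, 101, 25, 1223])
chunk1 [(0.89, 232, 199, [583.8, 141.5]), (0.79, 150, 191, [495.4, 138.8]), (0.68, 212, 178, [562.5, 160.3]), (0.62, 178, 173, [526.4, 161.3])]
tub_low_blue [(0.86, 182, 271, [552.8, 89.1])]
tub_low [(0.92, 202, 189, [552.2, 146.7]), (0.59, 211, 178, [560.4, 160.0]), (0.36, 185, 273, [536.4, 47.7])]
```

View pics/w4.png

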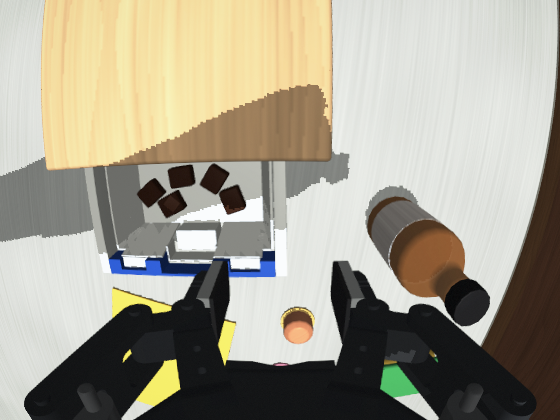

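Run:
```python
from h import *
d=manip.get_image('wrist')
f=np.array(d['frame'])
for v in (190,215,235): 
    print(v,f[v,255:300].sum(1).tolist())
for u,v in [(272,200),(287,200),(273,230),(287,230),(110,262),(277,275)]: print(u,v,np.round(px2w(d,u,v,70,True)))
for X in [(634.7,157,70)]: print(w2px(d,X,True))
```

```text
190 [544, 547, 545, 438, 307, 280, 280, 279, 277, 280, 322, 484, 542, 465, 378, 490, 548, 550, 554, 557, 558, 560, 563, 563, 561, 567, 517, 422, 384, 385, 384, 392, 388, 379, 378, 386, 389, 390, 394, 390, 384, 391, 387, 382, 378]
215 [755, 755, 755, 755, 663, 418, 363, 364, 366, 367, 367, 395, 499, 512, 422, 442, 527, 549, 548, 551, 554, 555, 554, 556, 556, 554, 539, 569, 674, 689, 675, 683, 692, 692, 695, 693, 686, 690, 692, 685, 678, 682, 681, 683, 689]
235 [400, 404, 379, 366, 365, 366, 363, 371, 369, 366, 364, 366, 654, 746, 702, 448, 715, 755, 755, 755, 755, 755, 755, 755, 755, 755, 755, 683, 668, 693, 692, 694, 690, 686, 689, 691, 683, 680, 680, 682, 684, 690, 683, 684, 683]
272 200 [626. 167.  70.]
287 200 [638. 168.  70.]
273 230 [630. 141.  70.]
287 230 [641. 143.  70.]
110 262 [481.  88.  70.]
277 275 [639. 101.  70.]
(np.float64(281.0304435392025), np.float64(212.77155766111957))
```

Request:
{"op": "arm_command", "data": {
  "hand": [0.05,0.05,0.05,0.05,0.05],
  "dp": [
    [-0.002,0,-0.04],
    [0,0,-0.04],
    [0,0,-0.035],
    [0,0,-0.012],
    [0,0,0]
  ],
  "roll": [0,0,0,0,0]
}}

```text
clock: 13.0
position: [631.6, 156.8, 122.1]
eef_rot: [[0.992, 0.129, -0.002], [0.129, -0.992, -0.001], [-0.002, 0.0, -1.0]]
force: [-0.1, 0.0, -0.8]
finger_gap: 49.9
```

Request:
{"op": "arm_command", "data": {
  "hand": [0.0,0.0,0.0,0.0,0.0],
  "dp": [
    [0,0,0],
    [0,0,0],
    [0,0,0],
    [0,0,0],
    [0,0,0]
  ],
  "roll": [0,0,0,0,0]
}}

```text
clock: 13.5
position: [632.9, 156.6, 125.2]
eef_rot: [[0.992, 0.129, 0.002], [0.129, -0.992, 0.001], [0.002, -0.0, -1.0]]
force: [-2.0, -1.0, 7.6]
finger_gap: 8.2
```

Request:
{"op": "arm_command", "data": {
  "hand": [0,0,0,0,0],
  "dp": [
    [0,0,0.003],
    [0.002,-0.0149,0],
    [0.002,-0.0149,0],
    [0.002,-0.0149,0],
    [0,0,0]
  ],
  "roll": [0,0,0,0,0]
}}

```text
clock: 14.0
position: [639.1, 105.8, 125.7]
eef_rot: [[0.992, 0.123, -0.0], [0.123, -0.992, -0.004], [-0.001, 0.004, -1.0]]
force: [-0.1, -0.8, -1.1]
finger_gap: 8.5
```

Run:
```python
from h import *
d=snap('scene','s5.png');st()
b=cv2.imread('pics/s5.png')[60:260,270:480]; cv2.imwrite('pics/s5c.png',cv2.resize(b,None,fx=3,fy=3))
```

```text
14.05 [638.8 108.4 125.7] yaw 7.2 F [ 0.4 -0.1 -2.3] gap 8.5
```

View pics/s5c.png

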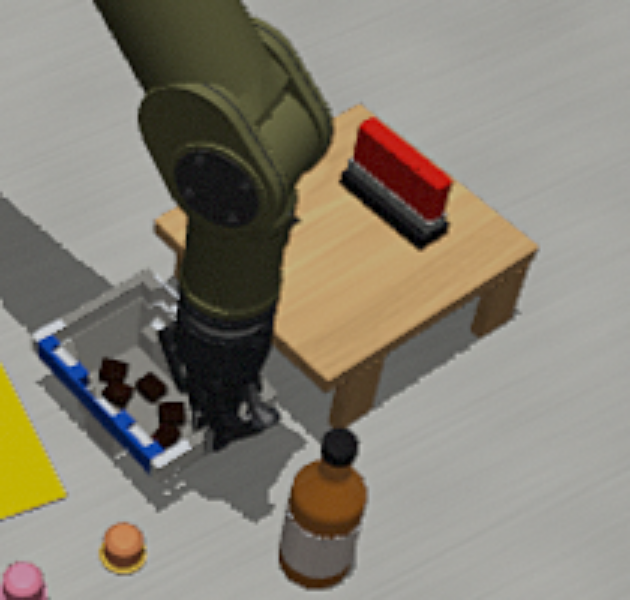

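Request:
{"op": "arm_command", "data": {
  "hand": [0,0,0,0,0],
  "dp": [
    [0,0,0.02],
    [0,0,0.02],
    [0,0,0.02],
    [-0.012,-0.0132,0],
    [-0.012,-0.0132,0]
  ],
  "roll": [0,0,0,7.5,7.5]
}}

```text
clock: 14.55
position: [614.4, 86.8, 186.7]
eef_rot: [[0.922, 0.388, 0.002], [0.388, -0.922, 0.002], [0.003, -0.001, -1.0]]
force: [-0.4, -0.4, -3.0]
finger_gap: 8.5
```

Request:
{"op": "arm_command", "data": {
  "hand": [0,0,0,0,0],
  "dp": [
    [-0.012,-0.0132,0],
    [-0.012,-0.0132,0],
    [-0.012,-0.0132,0],
    [-0.012,-0.0132,0],
    [-0.012,-0.0132,0]
  ],
  "roll": [7.5,7.5,7.5,7.5,7.5]
}}

```text
clock: 15.05
position: [553.8, 19.7, 186.0]
eef_rot: [[0.496, 0.868, 0.0], [0.868, -0.496, 0.001], [0.001, -0.0, -1.0]]
force: [-0.0, 0.5, -2.7]
finger_gap: 8.7
```

Request:
{"op": "arm_command", "data": {
  "hand": [0,0,0,0],
  "dp": [
    [-0.012,-0.0132,0],
    [-0.012,-0.0132,0],
    [-0.012,-0.0132,0],
    [0,0,0]
  ],
  "roll": [7.5,7.5,7.5,0]
}}

```text
clock: 15.45
position: [516.4, -22.3, 185.5]
eef_rot: [[0.134, 0.991, -0.003], [0.991, -0.134, -0.002], [-0.002, -0.003, -1.0]]
force: [0.3, -0.3, -3.2]
finger_gap: 8.4
```

Run:
```python
from h import *
d=snap('wrist','w6.png');st()
print('mat',rect(d,(22,150,100),(32,255,255),4,fish=True))
print('blue',rect(d,(105,150,40),(125,255,255),130,fish=True))
e=snap('side','d6.png'); print('mat',rect(e,(22,150,100),(32,255,255),4))
a=cv2.imread('pics/w6.png');b=cv2.imread('pics/d6.png')[120:320,170:450]
b=cv2.resize(b,(560,400));cv2.imwrite('pics/c6.png',cv2.resize(np.vstack([a,b]),None,fx=.72,fy=.72))
```

```text
15.5 [517.9 -20.7 185.8] yaw 82.2 F [-0.2  0.6 -1.9] gap 8.3
mat (array([486.7, -98.9]), array([208.5, 118.6]), 82.6, [73, 115, 239, 144, 4887])
blue (array([ 543.8, -154.1]), array([69.4, 31.7]), 82.6, [31, 322, 82, 42, 1239])
mat (array([573.4, -50.2]), array([ 44. , 106.3]), 7.2, [272, 223, 32, 24, 226])
```

View pics/c6.png

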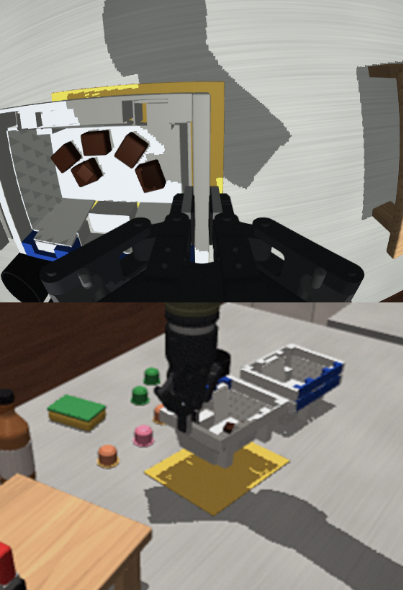

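Request:
{"op": "arm_command", "data": {
  "hand": [0,0,0,0,0],
  "dp": [
    [0,0,-0.02],
    [0,0,-0.02],
    [0,0,-0.012],
    [0,0,-0.002],
    [0,0,-0.002]
  ],
  "roll": [0.5,0,0,0,0]
}}

```text
clock: 16.05
position: [518.9, -19.4, 130.0]
eef_rot: [[0.123, 0.992, 0.001], [0.992, -0.123, 0.001], [0.001, 0.001, -1.0]]
force: [0.5, -0.4, -2.2]
finger_gap: 8.3
```

Request:
{"op": "arm_command", "data": {
  "hand": [0,0],
  "dp": [
    [0,0,-0.002],
    [0,0,0]
  ],
  "roll": [0,0]
}}

```text
clock: 16.25
position: [519.0, -19.4, 129.3]
eef_rot: [[0.123, 0.992, 0.002], [0.992, -0.123, 0.001], [0.001, 0.002, -1.0]]
force: [-1.9, 1.0, 4.1]
finger_gap: 8.1
```

Contact. Release by opening to 40 mm, then rise and look.

Request:
{"op": "arm_command", "data": {
  "hand": [0.04,0.04,0.04,0.04,0.04],
  "dp": [
    [0,0,0],
    [0,0,0],
    [0,0,0.015],
    [0,0,0.04],
    [0,0,0.05]
  ],
  "roll": [0,0,0,0,0]
}}

```text
clock: 16.75
position: [517.3, -20.7, 232.9]
eef_rot: [[0.124, 0.992, -0.004], [0.992, -0.124, -0.0], [-0.001, -0.004, -1.0]]
force: [1.5, -1.3, 0.9]
finger_gap: 39.8
```

Request:
{"op": "arm_command", "data": {
  "hand": [0.04,0.04],
  "dp": [
    [0,0.03,0.04],
    [0,0,0]
  ],
  "roll": [0,0]
}}

```text
clock: 16.95
position: [521.1, 14.9, 278.7]
eef_rot: [[0.119, 0.993, 0.012], [0.993, -0.119, 0.006], [0.007, 0.011, -1.0]]
force: [1.3, 1.4, -0.2]
finger_gap: 39.7
```

Run:
```python
from h import *
d=snap('wrist','w7.png');st()
print('blue',rect(d,(105,150,40),(125,255,255),74,fish=True))
m=cv2.inRange(hsv(d),np.array((22,150,60)),np.array((32,255,255)))
n,l,s,c=cv2.connectedComponentsWithStats(m)
print([x.tolist() for x in s[1:] if x[4]>60])
v,u=np.where(m); P=np.array([px2w(d,a,b,4,True)[:2] for a,b in zip(u,v)],np.float32); print(cv2.minAreaRect(P))
near(d,[('tub_low',4),('tub_low_blue',74)])
e=manip.get_image('scene'); print('blue',rect(e,(105,150,40),(125,255,255),74,(200,0,350,420)))
near(e,[('tub_low',4),('tub_low_blue',74)],'scene')
```

```text
17.0 [519.8  12.  276. ] yaw 83.1 F [-0.  -0.8  0.1] gap 40.0
blue (array([ 557. , -107.3]), array([155.1,  22.4]), 82.8, [92, 241, 145, 25, 1617])
[[105, 111, 161, 127, 2465]]
((591.7670288085938, -108.06895446777344), (197.70480346679688, 330.8727722167969), 82.75714874267578)
tub_low [(0.56, 175, 181, [502.2, -98.4])]
tub_low_blue [(0.88, 157, 259, [563.6, -109.6])]
blue (array([ 571.2, -110.7]), array([153.3,  28.9]), 82.7, [220, 204, 61, 28, 411])
tub_low [(0.73, 245, 214, [512.2, -100.1]), (0.34, 374, 247, [760.2, 134.5])]
tub_low_blue [(0.75, 252, 213, [564.0, -102.2]), (0.18, 141, 251, [534.4, -376.8])]
```

View pics/w7.png

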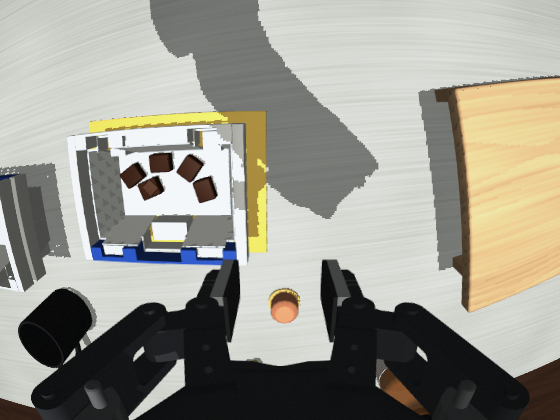

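Run:
```python
from h import *
d=manip.get_image('wrist');st()
C=[px2w(d,u,v,74,True)[:2] for u,v in [(69,138),(244,123),(247,264),(80,261)]]
print(np.round(C),np.round(np.mean(C,0)))
h=np.array([507,-102]);X=np.array([np.cos(np.radians(82.8)),np.sin(np.radians(82.8))]);Y=np.array([X[1],-X[0]])
for a,b in [(-88,-65),(88,-65),(88,65),(-88,65)]:
    p=h+a*X+b*Y; print(np.round(w2px(d,[*p,74],True)))
for a,b in [(-105,-80),(105,-80),(105,80)]:
    p=h+a*X+b*Y; print('mat',np.round(w2px(d,[*p,4],True)))
b=cv2.imread('pics/w7.png')[100:280,50:290]; cv2.imwrite('pics/w7c.png',cv2.resize(b,None,fx=3,fy=3))
```

```text
17.3 [517.7   8.8 271.6] yaw 82.8 F [-0.8  0.3 -0.3] gap 39.8
[[ 423. -182.]
 [ 442.  -12.]
 [ 566.  -28.]
 [ 548. -208.]] [ 495. -107.]
[ 71. 147.]
[252. 136.]
[256. 279.]
[ 91. 271.]
mat [ 93. 128.]
mat [275. 118.]
mat [275. 262.]
```

View pics/w7c.png

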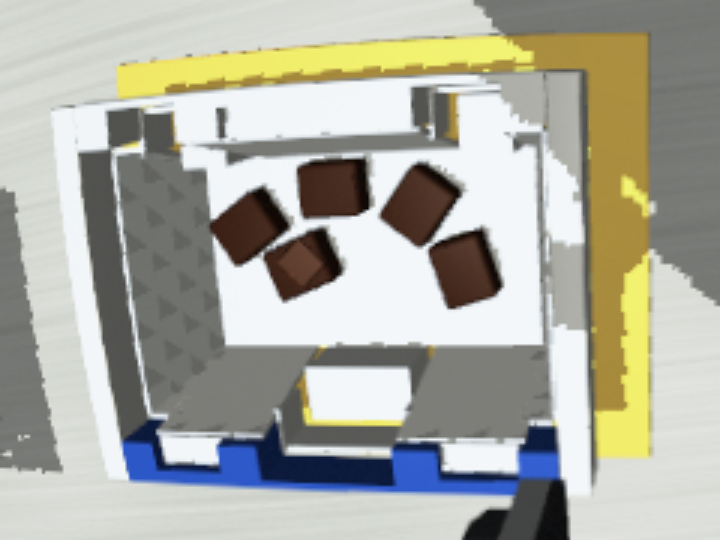

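```bash
cat >> h.py <<'E'
def prof(d,h,yaw,z,b0,b1,along,off,fish=True,sy=-1):
    """classes along tub axis; tub Y dir given blue side: Y=rot(X,+90)*... X=yaw dir, Y=rot -90 of X if sy=-1"""
    X=np.array([np.cos(np.radians(yaw)),np.sin(np.radians(yaw))]);Y=sy*np.array([-X[1],X[0]])
    H=hsv(d); s=''
    for t in np.arange(b0,b1,1.0):
        p=h+(off*X+t*Y if along=='y' else t*X+off*Y)
        u,v=w2px(d,[*p,z],fish); u=int(round(u));v=int(round(v))
        if not(0<=u<560 and 0<=v<420): s+=' ';continue
        q=H[v,u]
        s+= 'B' if 100<q[0]<130 and q[1]>120 else 'y' if 18<q[0]<34 and q[1]>100 else 'W' if q[2]>238 and q[1]<20 else 'k' if q[2]<60 else str(q[2]//26)
    return s
E
python3 - <<'E'
from h import *
for k in range(2):
    d=manip.get_image('wrist');st()
h=np.array([507,-102.])
for a in (-70,-30,0,30,70): print(a,prof(d,h,82.8,74,-80,-50,'y',a),'|',prof(d,h,82.8,74,50,80,'y',a))
for b in (-55,-20,20,55): print(b,prof(d,h,82.8,74,-100,-65,'x',b),'|',prof(d,h,82.8,74,65,100,'x',b))
a=83;print('mat -y edge',prof(d,h,82.8,4,-90,-60,'y',98),prof(d,h,82.8,4,60,90,'y',98),'x',prof(d,h,82.8,4,90,115,'x',-20))
E
```

```text
17.35 [517.8   9.  271.8] yaw 82.9 F [ 0.2 -0.2  0.5] gap 39.9
17.4 [517.9   9.1 271.9] yaw 82.9 F [-0.3 -0.4 -0.5] gap 40.3
-70 888888888885WWWWWWWWWWWWWWW333 | BBBBBBBBBBB7788888888888888888
-30 yyyyyyyyyyy7WWWWWWWWWWWWWW85WW | BBBBBBBBBBB7887888888888888888
0 yyyyyyyyyy6WWWWWWWWWWWWWWW8544 | BBBBBBBBBBB7888888888888888888
30 yyyyyyyyyy7WWWWWWWWWWWWWWWW744 | BBBBBBBBBBB7888888888888888888
70 yyyyyyyyyy5666666666666668W864 | kkkkkkkkkkkkkkkkkkkkkkkkkkkkkk
-55 888888888888WWWWWWWWW8WWWWWWWWWWWW7 | W888888876666566666666633yyyyyyyyyy
-20 8888888888889WWWWWWWWW5533333333333 | WWWWWWWWW9446666666666633yyyyyyyyyy
20 8888888888888WWWWWWWWW6333333333333 | 4444444444448WWWWWWWWWW63yyyyyyyyyy
55 88888888888888WWWWWWWW8BBBBBBBBBBBB | 2kkkkkkBBBBBB8WWWWWWWWW868888888888
mat -y edge 4444444443yyyyyyyyyyyyyyyyyyyy yyyyyyyyyyyyyyyyyy998888888888 x yyyyyyyyyyyyyyy4444444444
```

Run:
```python
from h import *
d=manip.get_image('wrist')
h=np.array([507,-102.])
for a in (-95,-60,-20,20,60,80,90,98): print(a,prof(d,h,82.8,4,-95,-55,'y',a),prof(d,h,82.8,4,60,90,'y',a))
e=manip.get_image('scene')
for a in (98,102): print(a,prof(e,h,82.8,4,-95,-55,'y',a,False),prof(e,h,82.8,4,60,95,'y',a,False))
for b in (-60,0,20): print(b,prof(e,h,82.8,74,-100,-75,'x',b,False),prof(e,h,82.8,74,75,100,'x',b,False))
for a in (-30,0,30): print(a,prof(e,h,82.8,74,-80,-50,'y',a,False),prof(e,h,82.8,74,50,80,'y',a,False))
```

```text
-95 788888888888887yyyyyyyyyyyyy68W833434446 4444444444433WW6WWWWWWWWWWW5BB
-60 888888888888877yyyyyyyyyyyyy7WWWWWWWWWW6 4444444444443WW4BBBBBBBBBBBBBB
-20 88888888888888yyyyyyyyyyyyyy48WWWWWWWWWW WWWW99yy3333333338WW74BBBBBBBB
20 888888888888886yyyyyyyyyyyy44WWW88873333 44444444443366WBBBBBBBBBBBBBBB
60 44444444444444yyyyyyyyyyyyyy466666666666 44348883BBBBBBBBBBBBkkkkkkkkkk
80 444444444444444yyyyyyyyyyyy4566666666666 WWWWWWWWWWWWWWWWWWWWWWWWWWWWWW
90 444444444444444yyyyyyyyyyyyyyyyyyyyyyyyy yyyyyyyyyyyyyyyyyyy88888888888
98 444444444444444yyyyyyyyyyyyyyyyyyyyyyyyy yyyyyyyyyyyyyyyyyyy88888888888
98 5558855777775577778888444455555555555555 yyyyyyyyyyyyyyyyyyyyyy4446666666666
102 4444444444444444555577744445555544455555 yyyyyy6yyyyyy6yyyyy5666666666666666
-60 6666666655677777777777777 4444444554443333333333333
0 yyyyyyyyy4477777777887773 3334445544444333333333333
20 yyyyyyyyyy568887777777744 5557787777766433333333333
-30 666666666666667777777777777744 BBBBBBBBBBBBBBBBBBBBBBBBBBB222
0 566666666666777766633337887777 77777777777BBBBBBBBBBBBBBBB333
30 333333333355558887777777877733 BBBBBBBBBBBBBBBBBBBBBBBBBB2223
```

Request:
{"op": "arm_command", "data": {
  "hand": [0.04,0.04,0.04,0.04,0.04],
  "dp": [
    [0,-0.0445,0.014],
    [0,-0.0445,0.014],
    [0,-0.0445,0],
    [0,-0.0445,0],
    [0,-0.0445,0]
  ],
  "roll": [0,0,0,0,0]
}}

```text
clock: 18.0
position: [518.0, -214.7, 300.9]
eef_rot: [[0.124, 0.992, -0.0], [0.992, -0.124, 0.0], [0.0, -0.0, -1.0]]
force: [0.8, 0.2, 0.2]
finger_gap: 39.7
```

Request:
{"op": "arm_command", "data": {
  "hand": [0.04,0.04,0.04,0.04,0.04],
  "dp": [
    [0,-0.0445,0],
    [0,0,0],
    [0,0,0],
    [0,0,0],
    [0,0,0]
  ],
  "roll": [0,0,0,0,0]
}}

```text
clock: 18.5
position: [518.7, -255.4, 301.1]
eef_rot: [[0.12, 0.993, 0.0], [0.993, -0.12, 0.001], [0.001, 0.0, -1.0]]
force: [-0.2, 0.5, -0.5]
finger_gap: 39.7
```

Run:
```python
from h import *
d=snap('wrist','w8.png');st()
print('blue',rect(d,(105,150,40),(125,255,255),98,fish=True))
near(d,[('tub_mid',28),('tub_mid_blue',98),('capsule1',0)])
h=np.array([504,-370.])
for a in (-60,-30,0,30,60): print(a,prof(d,h,82.8,98,-85,-45,'y',a,sy=1),'|',prof(d,h,82.8,98,45,85,'y',a,sy=1))
for b in (-50,-20,20,50): print(b,prof(d,h,82.8,98,-105,-65,'x',b,sy=1),'|',prof(d,h,82.8,98,65,105,'x',b,sy=1))
b=cv2.imread('pics/w8.png')[80:320,0:320]; cv2.imwrite('pics/w8c.png',cv2.resize(b,None,fx=2.4,fy=2.4))
```

```text
18.55 [ 518.7 -255.6  301.1] yaw 83.1 F [-0.8  0.1 -0.3] gap 40.0
blue (array([ 449.5, -362.1]), array([155.1,  16.4]), 82.7, [80, 134, 157, 25, 1682])
tub_mid [(0.62, 177, 191, [507.7, -370.0]), (0.35, 385, 156, [496.7, -135.9])]
tub_mid_blue [(0.7, 147, 140, [444.7, -364.0])]
capsule1 [(0.84, 469, 267, [669.2, 3.1]), (0.74, 418, 271, [660.4, -81.4]), (0.68, 331, 346, [768.2, -209.8]), (0.64, 282, 370, [807.0, -286.6]), (0.51, 356, 291, [676.4, -170.5]), (0.22, 410, 156, [503.5, -94.4])]
-60 777777777777777777WW63333322222222223333 | 357WWWWW88557BBBBBB367777777777777777777
-30 7777777777777777788WWWWWWWWWWWWW84339434 | 446BBBBBBBBBBBBBBBB377467787787777777777
0 7777777777777777789WWW63336WWWWWWWW68434 | WWWWWWWWWWWW88W7BBB334477777788888887777
30 887787788888777778WWWWWWWWWWWWWW73346533 | 868BBBBBBBBBBBBBBBBB44447777777778777788
60 2222222222222222222222222222233889433333 | 468WWWWWWWWW8BBBBBBB44457777777777778777
-50 8777777777777777799WWWWWW994233333333333 | 33333333333336WWWWWWWW833468888888888888
-20 777777777777777777WWWWWWWW95222222222222 | 33333333334688WWWWWWWW853333444444444888
20 8777777777777777779WWWWWWWW7322222222222 | WWWWWWWWW944567WWWW877643334444444444444
50 777777777777777777WWWWWWWWW7BBBBBBBBBBBB | WBBBBBBBBBBBB8WWWWWWWWW83423444444444467
```

View pics/w8c.png

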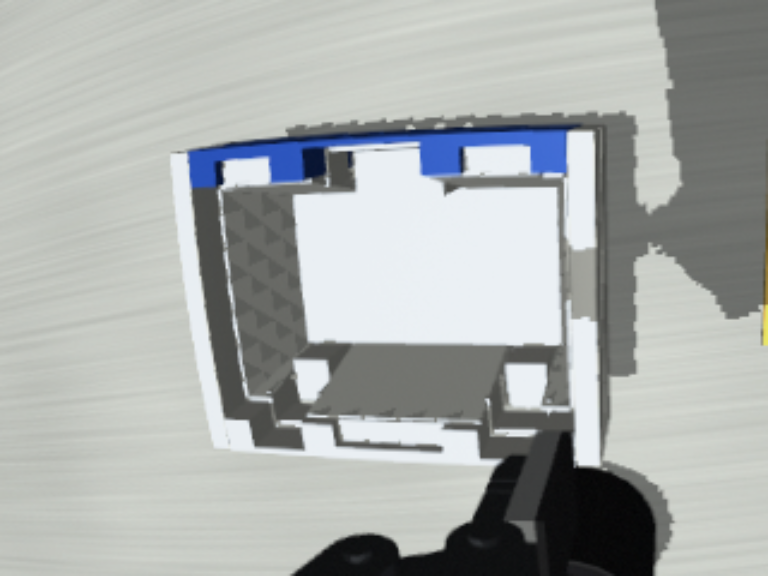

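Request:
{"op": "arm_command", "data": {
  "hand": [0.04,0.04,0.04,0.04,0.04],
  "dp": [
    [-0.0025,-0.0315,0],
    [0,0,-0.04],
    [0,0,-0.04],
    [0,0,-0.04],
    [0,0,-0.028]
  ],
  "roll": [0,0,0,0,0]
}}

```text
clock: 19.2
position: [514.9, -288.3, 150.5]
eef_rot: [[0.123, 0.992, -0.002], [0.992, -0.123, 0.001], [0.001, -0.003, -1.0]]
force: [-0.1, -1.3, 0.5]
finger_gap: 40.4
```

Request:
{"op": "arm_command", "data": {
  "hand": [0.04,0.0,0.0,0.0,0.0],
  "dp": [
    [0,0,0],
    [0,0,0],
    [0,0,0],
    [0,0,0],
    [0,0,0.005]
  ],
  "roll": [0,0,0,0,0]
}}

```text
clock: 19.7
position: [515.9, -288.9, 158.8]
eef_rot: [[0.124, 0.992, 0.001], [0.992, -0.124, -0.0], [-0.0, 0.001, -1.0]]
force: [-0.8, -0.5, -2.3]
finger_gap: 8.5
```

Request:
{"op": "arm_command", "data": {
  "hand": [0.0,0.0,0.0,0.0,0.0],
  "dp": [
    [0,0,0.01],
    [0,0,0.02],
    [0,0,0.02],
    [0,0,0.025],
    [0,0,0.02]
  ],
  "roll": [0,0,0,0,0]
}}

```text
clock: 20.2
position: [515.9, -288.7, 255.1]
eef_rot: [[0.124, 0.992, 0.001], [0.992, -0.124, -0.0], [-0.0, 0.001, -1.0]]
force: [0.4, -0.2, -2.7]
finger_gap: 8.5
```

Request:
{"op": "arm_command", "data": {
  "hand": [0.0,0.0,0.0],
  "dp": [
    [0,0,0.02],
    [0,0,0],
    [0,0,0]
  ],
  "roll": [0,0,0]
}}

```text
clock: 20.5
position: [515.5, -288.9, 273.1]
eef_rot: [[0.124, 0.992, 0.0], [0.992, -0.124, -0.0], [-0.0, 0.0, -1.0]]
force: [-1.5, -0.5, -2.4]
finger_gap: 8.5
```

Run:
```python
from h import *
d=snap('wrist','w9.png');st();o=manip.observe();print(o['moment'],np.round(o['q'],2))
near(d,[('tub_mid',28),('tub_mid_blue',220),('tub_top',0)])
e=snap('side','d9.png'); near(e,[('tub_top',0),('tub_mid',150),('capsule1',0)],'side')
```

```text
20.55 [ 515.1 -288.8  272.3] yaw 82.9 F [ 0.2  0.4 -3. ] gap 8.7
[ 0.20503781 -0.03983035  0.00862503] [ 0.83  0.77 -0.72  1.69  0.61  0.93  1.32]
tub_mid [(0.88, 158, 233, [541.6, -425.2])]
tub_mid_blue [(0.78, 91, 158, [443.0, -361.4])]
tub_top []
tub_top [(0.74, 369, 191, [510.4, -378.3])]
tub_mid [(0.92, 373, 150, [498.0, -336.4]), (0.63, 192, 329, [419.7, 378.0]), (0.32, 157, 315, [480.9, 391.6])]
capsule1 [(0.67, 270, 214, [663.5, -94.9]), (0.52, 267, 186, [768.2, -208.0]), (0.48, 242, 230, [673.0, 8.2]), (0.42, 283, 201, [677.0, -169.9]), (0.42, 274, 173, [806.5, -290.6])]
```

Run:
```python
from h import *
d=manip.get_image('wrist');st()
h=np.array([505,-371.4]);z=218
for a in (-60,-30,0,30,60): print(a,prof(d,h,82.9,z,-85,-45,'y',a,sy=1),'|',prof(d,h,82.9,z,45,85,'y',a,sy=1))
for b in (-40,-20,20,40): print(b,prof(d,h,82.9,z,-105,-65,'x',b,sy=1),'|',prof(d,h,82.9,z,65,105,'x',b,sy=1))
```

```text
20.95 [ 515.8 -288.7  272.5] yaw 82.9 F [-0.5  1.9 -1.7] gap 8.3
-60 kkkkkkkkkkkkkkkk477777778983222222222222 | 222222BBBBBBBBBBBBBBB27777              
-30 kkkkkkkkkkkkkkkkkkkkkkkkkkkkkkkkkkkk7W53 | 334444BBBBBBBBBBBBBBBB777777777777777777
0 kkkkkkkkkkkkkkkkkkkkkkkkkkkkkkkkkkkkkkkk | WWWWWW32222222222WBBBB777777777777777777
30 kkkkkkkkkkkkkkkkkkkkkkkkkkkkkkkkkkkkkkkk | WWWWW9BBBBBBBBBBBBBBBBBBBB44478877777877
60 kkkkkkkkkkkkkkkkkkkkkkkkkkkkkkkkkkkkkkkk | WWWWWW7WWWWWWWW9BBBBBBBBBB44567777778787
-40 7777777777777777777777799999999863222222 | kkkkkkkkkk2333WWWWWW9997kkkkkkkkkkkkkkkk
-20            7777777777789999W999632222222 | kkkkkkkkkkkkkk566666666kkkkkkkkkkkkkkkkk
20                               W842222222 | WWWWWWW333356356666666658888888777888877
40                                       22 | WWWWWWW333356256666666664444444444444444
```

Request:
{"op": "arm_command", "data": {
  "hand": [0,0,0,0,0],
  "dp": [
    [0,0.0449,0],
    [0,0.0449,0],
    [0,0.0449,0],
    [0,0.0449,0],
    [0,0.0449,0]
  ],
  "roll": [0,0,0,0,0]
}}

```text
clock: 21.45
position: [515.8, -62.6, 273.1]
eef_rot: [[0.124, 0.992, 0.001], [0.992, -0.124, 0.0], [0.0, 0.001, -1.0]]
force: [0.6, 0.4, -2.3]
finger_gap: 8.5
```

Request:
{"op": "arm_command", "data": {
  "hand": [0,0,0,0,0],
  "dp": [
    [-0.0013,0.0449,0],
    [0,0,-0.03],
    [0,0,-0.03],
    [0,0,-0.005],
    [0,0,0]
  ],
  "roll": [0.3,0,0,0,0]
}}

```text
clock: 21.95
position: [514.3, -19.4, 207.5]
eef_rot: [[0.118, 0.993, -0.002], [0.993, -0.118, 0.0], [-0.0, -0.002, -1.0]]
force: [-0.1, 0.3, -0.8]
finger_gap: 8.0
```

Run:
```python
from h import *
e=snap('scene','s10.png');s=snap('side','d10.png');st()
a=cv2.resize(cv2.imread('pics/s10.png')[150:290,190:330],(560,560));b=cv2.resize(cv2.imread('pics/d10.png')[130:290,240:400],(560,560))
cv2.imwrite('pics/c10.png',cv2.resize(np.hstack([a,b]),(800,400)))
```

```text
22.05 [515.3 -19.4 208.9] yaw 83.2 F [ 0.   0.4 -2.4] gap 8.0
```

View pics/c10.png

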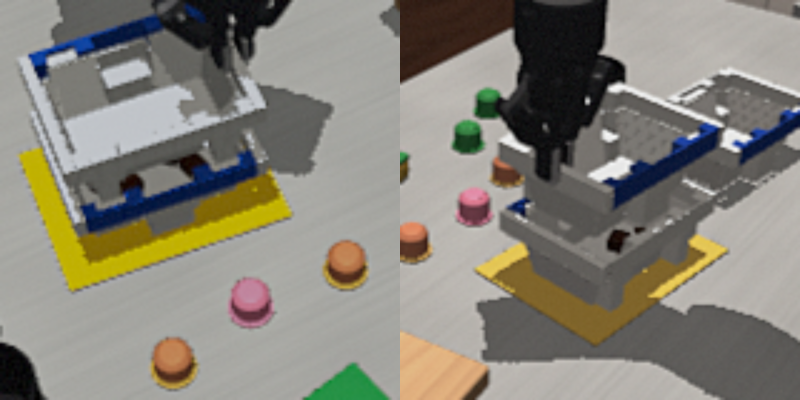

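Request:
{"op": "arm_command", "data": {
  "hand": [0,0,0,0,0],
  "dp": [
    [0,0,-0.006],
    [0,0,-0.004],
    [0,0,-0.002],
    [0,0,0],
    [0,0,0]
  ],
  "roll": [0,0,0,0,0]
}}

```text
clock: 22.55
position: [514.6, -19.4, 196.0]
eef_rot: [[0.118, 0.993, 0.0], [0.993, -0.118, 0.0], [0.0, 0.0, -1.0]]
force: [-0.7, 0.2, -1.7]
finger_gap: 8.4
```

Request:
{"op": "arm_command", "data": {
  "hand": [0,0,0],
  "dp": [
    [0,0,-0.002],
    [0,0,-0.001],
    [0,0,0]
  ],
  "roll": [0,0,0]
}}

```text
clock: 22.85
position: [514.8, -18.5, 194.3]
eef_rot: [[0.117, 0.993, 0.002], [0.993, -0.117, 0.0], [0.0, 0.002, -1.0]]
force: [-2.2, 0.4, 11.6]
finger_gap: 8.3
```

Request:
{"op": "arm_command", "data": {
  "hand": [0.04,0.04,0.04,0.04,0.04],
  "dp": [
    [0,0,0.001],
    [0,0,0],
    [0,0,0],
    [0,0,0.02],
    [0,0,0.04]
  ],
  "roll": [0,0,0,0,0]
}}

```text
clock: 23.35
position: [513.0, -19.9, 252.3]
eef_rot: [[0.118, 0.993, -0.006], [0.993, -0.118, -0.0], [-0.001, -0.006, -1.0]]
force: [1.0, -0.7, -0.1]
finger_gap: 39.8
```

Request:
{"op": "arm_command", "data": {
  "hand": [0.04,0.04,0.04,0.04,0.04],
  "dp": [
    [0,0.04,0.04],
    [0,0.03,0.02],
    [0,0,0],
    [0,0,0],
    [0,0,0]
  ],
  "roll": [0,0,0,0,0]
}}

```text
clock: 23.85
position: [514.1, 44.5, 308.3]
eef_rot: [[0.12, 0.993, -0.002], [0.993, -0.12, -0.002], [-0.002, -0.002, -1.0]]
force: [-0.1, -0.3, -0.2]
finger_gap: 39.6
```

Run:
```python
from h import *
d=snap('wrist','w11.png');st()
h=np.array([503,-101.5]);z=138
for a in (-70,-30,0,30,70): print(a,prof(d,h,83,z,-85,-45,'y',a),'|',prof(d,h,83,z,45,85,'y',a))
for b in (-50,-20,20,50): print(b,prof(d,h,83,z,-105,-65,'x',b),'|',prof(d,h,83,z,65,105,'x',b))
e=manip.get_image('scene'); near(e,[('capsule1',0)],'scene')
f=manip.get_image('side'); near(f,[('tub_mid_blue',138),('tub_low_blue',138),('capsule1',0)],'side')
```

```text
23.9 [514.   44.4 308.1] yaw 83.1 F [-0.2  0.1  0.6] gap 40.0
-70 8777777777777777777762BBBBBBBBBBBBBBBB22 | 22233338WWWWWWWWWWWWWW6kkkkkkkkkkkkkkkkk
-30 777777777777777675554BBBBBBBBBBBBBBBB644 | 33763348WWWWWWWWWWWWW9877777777777777777
0 777777yyyyyyyyyy45553BBB8842222222223334 | 43787WWWWWWW9633659WWW877777777777777777
30 7777876yyyyyyyyy55584BBBBBBBBBBBBBBBB8WW | 44763338WWWWWWWWWWWWWW977777773kkkkkkkkk
70 777887yyyyyyyyyy88552BBBBBBBBBBBBBBBB344 | 33333338WWWWWWWWWWWWWW3kkkkkkkkkkkkkkkkk
-50 777444444666776667WWWWWWW99BBBBBBBBBBBBB | BBBBBBBBBBBBB7WWWWWWWWW333225666666522yy
-20 2222222222222222288WWWWWWW84422222222222 | WWWWWWWWWWWWW9WWWWWWWWW2333358W66663323y
20 2222222222222222229WWWWWWW83322222222222 | 443333333323468WWWWWWW8433338WW76665224y
50 222222222222253777WWWWWWWW68233333333333 | 96333333333339W82kkkkkkkkkk222222222kkkk
capsule1 [(0.81, 252, 309, [757.8, -206.4]), (0.74, 310, 243, [669.2, 3.4]), (0.71, 247, 217, [521.3, -98.3]), (0.62, 275, 255, [657.0, -89.6]), (0.6, 228, 345, [809.4, -291.5]), (0.54, 251, 278, [685.2, -170.5])]
tub_mid_blue [(0.85, 349, 194, [439.8, -105.3]), (0.16, 312, 182, [537.2, -100.4])]
tub_low_blue []
capsule1 [(0.72, 242, 230, [673.4, 10.9]), (0.6, 267, 212, [675.3, -94.8]), (0.57, 282, 198, [689.7, -178.5]), (0.49, 267, 191, [749.2, -186.2]), (0.41, 273, 174, [804.7, -284.1])]
```

Request:
{"op": "arm_command", "data": {
  "hand": [0.065,0.065,0.065,0.065,0.065],
  "dp": [
    [0.039,-0.0095,0],
    [0.039,-0.0095,0],
    [0.039,-0.0095,-0.03],
    [0.039,-0.0095,-0.03],
    [0,0,-0.05]
  ],
  "roll": [0,0,0,0,0]
}}

```text
clock: 24.7
position: [677.1, 5.7, 200.2]
eef_rot: [[0.125, 0.992, 0.012], [0.992, -0.125, 0.0], [0.002, 0.012, -1.0]]
force: [-0.1, -0.7, -1.0]
finger_gap: 65.4
```

Request:
{"op": "arm_command", "data": {
  "hand": [0.065,0.065,0.065],
  "dp": [
    [0,0,0],
    [0,0,0],
    [0,0,0]
  ],
  "roll": [0,0,0]
}}

```text
clock: 25.0
position: [671.2, 9.0, 202.2]
eef_rot: [[0.118, 0.993, 0.004], [0.993, -0.118, 0.001], [0.002, 0.004, -1.0]]
force: [-0.4, 0.3, 0.8]
finger_gap: 65.3
```

```bash
cat >> h.py <<'E'
def copper(d,z=15):
    m=cv2.inRange(hsv(d),np.array((6,90,120)),np.array((14,220,255)))
    n,l,s,c=cv2.connectedComponentsWithStats(m)
    for i in range(1,n):
        if s[i][4]>80: print('cu',s[i].tolist(),np.round(px2w(d,*c[i],z,True),1)[:2])
E
python3 - <<'E'
from h import *
d=snap('wrist','w12.png');st()
near(d,[('capsule1',0)]); copper(d,20)
E
```

```text
25.05 [671.4   8.9 202.5] yaw 83.2 F [ 0.4  0.2 -0.1] gap 65.1
capsule1 [(0.96, 60, 333, [805.6, -290.2]), (0.93, 274, 203, [669.2, 4.4]), (0.92, 98, 235, [680.5, -174.9]), (0.67, 175, 210, [664.5, -84.6]), (0.64, 102, 308, [766.0, -202.2])]
cu [258, 195, 34, 38, 906] [671.7   4.5]
cu [77, 230, 28, 32, 695] [ 683.1 -174. ]
cu [460, 304, 39, 37, 887] [821.8 219.3]
```

Request:
{"op": "arm_command", "data": {
  "hand": [0.065,0.065,0.065,0.065,0.0],
  "dp": [
    [-0.001,-0.004,-0.04],
    [0,0,-0.04],
    [0,0,-0.04],
    [0,0,0],
    [0,0,0]
  ],
  "roll": [0,0,0,0,0]
}}

```text
clock: 25.6
position: [670.1, 4.4, 81.2]
eef_rot: [[0.118, 0.993, 0.002], [0.993, -0.118, 0.001], [0.001, 0.002, -1.0]]
force: [0.5, -0.5, 1.5]
finger_gap: 52.4
```

Request:
{"op": "arm_command", "data": {
  "hand": [0,0,0,0,0],
  "dp": [
    [0,0,0],
    [0,0,0],
    [0,0,0.03],
    [0,0,0.05],
    [0,0,0.05]
  ],
  "roll": [0,0,0,0,0]
}}

```text
clock: 26.1
position: [669.4, 4.1, 212.4]
eef_rot: [[0.118, 0.993, 0.001], [0.993, -0.118, 0.0], [0.0, 0.001, -1.0]]
force: [2.3, -0.2, 0.4]
finger_gap: 32.1
```

Request:
{"op": "arm_command", "data": {
  "hand": [0,0,0,0,0],
  "dp": [
    [0,0,0.035],
    [-0.0404,-0.0191,0],
    [-0.0404,-0.0191,0],
    [-0.0404,-0.0191,0],
    [-0.0404,-0.0191,0]
  ],
  "roll": [0,0,0,0,0]
}}

```text
clock: 26.6
position: [506.6, -73.0, 246.3]
eef_rot: [[0.118, 0.993, 0.003], [0.993, -0.118, -0.001], [-0.0, 0.003, -1.0]]
force: [1.7, -1.2, 0.3]
finger_gap: 31.9
```

Request:
{"op": "arm_command", "data": {
  "hand": [0,0,0,0,0],
  "dp": [
    [0,0,0],
    [0,0,0],
    [0,0,-0.03],
    [0,0,-0.03],
    [0,0,-0.022]
  ],
  "roll": [0,0,0,0,0]
}}

```text
clock: 27.1
position: [509.9, -71.4, 162.0]
eef_rot: [[0.118, 0.993, 0.003], [0.993, -0.118, 0.001], [0.001, 0.003, -1.0]]
force: [-0.5, -2.2, 6.6]
finger_gap: 31.9
```

Request:
{"op": "arm_command", "data": {
  "hand": [0,0,0.055,0.055,0.055],
  "dp": [
    [0,0,0],
    [0,0,0],
    [0,0,0],
    [0,0,0],
    [0,0,0]
  ],
  "roll": [0,0,0,0,0]
}}

```text
clock: 27.6
position: [508.6, -72.4, 163.5]
eef_rot: [[0.119, 0.993, 0.003], [0.993, -0.119, 0.0], [0.0, 0.003, -1.0]]
force: [0.3, -0.9, 1.7]
finger_gap: 54.9
```

Request:
{"op": "arm_command", "data": {
  "hand": [0.055,0.055,0.06,0.065,0.065],
  "dp": [
    [0,0,0.03],
    [0,0,0.05],
    [0.02,-0.005,0],
    [0.04,-0.025,0],
    [0.04,-0.025,0]
  ],
  "roll": [0,0,0,0,0]
}}

```text
clock: 28.1
position: [608.8, -127.7, 244.0]
eef_rot: [[0.117, 0.993, 0.001], [0.993, -0.117, 0.0], [0.0, 0.001, -1.0]]
force: [0.7, 0.9, 0.2]
finger_gap: 64.5
```

Request:
{"op": "arm_command", "data": {
  "hand": [0.065,0.065,0.065,0.065,0.065],
  "dp": [
    [0.04,-0.024,0],
    [0.033,-0.024,-0.04],
    [0,0,0],
    [0,0,0],
    [0,0,0]
  ],
  "roll": [0,0,0,0,0]
}}

```text
clock: 28.6
position: [676.5, -170.8, 208.9]
eef_rot: [[0.117, 0.993, 0.001], [0.993, -0.117, 0.001], [0.001, 0.001, -1.0]]
force: [-0.8, -0.4, 0.1]
finger_gap: 65.1
```

Run:
```python
from h import *
d=snap('wrist','w13.png');st()
near(d,[('capsule1',0)]); copper(d,20)
near(manip.get_image('scene'),[('capsule1',0)],'scene')
```

```text
28.65 [ 676.7 -170.8  209.5] yaw 83.3 F [-0.5 -0.9  0.2] gap 65.1
capsule1 [(0.65, 372, 179, [664.1, -86.0]), (0.57, 256, 294, [766.1, -204.9])]
cu [262, 201, 35, 36, 795] [ 684.7 -171.8]
capsule1 [(0.77, 255, 309, [763.1, -199.1]), (0.63, 252, 280, [690.5, -171.4]), (0.59, 276, 257, [664.2, -90.7]), (0.52, 226, 343, [802.8, -293.3])]
```

Request:
{"op": "arm_command", "data": {
  "hand": [0.065,0.065,0.065,0.065,0.0],
  "dp": [
    [0.006,-0.001,-0.04],
    [0,0,-0.045],
    [0,0,-0.042],
    [0,0,0],
    [0,0,0]
  ],
  "roll": [0,0,0,0,0]
}}

```text
clock: 29.3
position: [682.9, -173.0, 81.5]
eef_rot: [[0.118, 0.993, 0.0], [0.993, -0.118, 0.0], [0.001, 0.0, -1.0]]
force: [1.3, 0.9, 1.2]
finger_gap: 51.9
```

Request:
{"op": "arm_command", "data": {
  "hand": [0,0,0,0,0],
  "dp": [
    [0,0,0],
    [0,0,0],
    [0,0,0.03],
    [0,0,0.05],
    [0,0,0.05]
  ],
  "roll": [0,0,0,0,0]
}}

```text
clock: 29.8
position: [682.7, -173.3, 213.5]
eef_rot: [[0.118, 0.993, 0.001], [0.993, -0.118, 0.0], [0.0, 0.001, -1.0]]
force: [1.0, -1.0, -0.2]
finger_gap: 32.0
```

Run:
```python
from h import *
d=manip.get_image('scene');st();near(d,[('capsule1',0)],'scene')
```

```text
29.85 [ 687.3 -172.9  224. ] yaw 83.1 F [2.3 0.5 5.2] gap 31.9
capsule1 [(0.73, 226, 342, [800.1, -293.0]), (0.6, 276, 256, [659.9, -89.6]), (0.54, 247, 252, [614.5, -146.7]), (0.54, 254, 310, [762.2, -203.6]), (0.37, 378, 165, [544.4, 298.1])]
```

Request:
{"op": "arm_command", "data": {
  "hand": [0,0,0,0,0],
  "dp": [
    [0,0,0.035],
    [-0.0455,0.0105,0],
    [-0.0455,0.0105,0],
    [-0.0455,0.0105,0],
    [-0.0455,0.0105,0]
  ],
  "roll": [0,0,0,0,0]
}}

```text
clock: 30.4
position: [499.1, -131.0, 246.9]
eef_rot: [[0.119, 0.993, 0.003], [0.993, -0.119, -0.001], [-0.0, 0.003, -1.0]]
force: [0.6, -0.5, 0.5]
finger_gap: 31.9
```

Request:
{"op": "arm_command", "data": {
  "hand": [0,0,0,0,0],
  "dp": [
    [0,0,0],
    [0,0,0],
    [0,0,-0.03],
    [0,0,-0.03],
    [0,0,-0.016]
  ],
  "roll": [0,0,0,0,0]
}}

```text
clock: 30.9
position: [502.5, -131.8, 168.3]
eef_rot: [[0.119, 0.993, 0.002], [0.993, -0.119, -0.0], [0.0, 0.002, -1.0]]
force: [-0.6, -0.1, -0.8]
finger_gap: 31.8
```

Request:
{"op": "arm_command", "data": {
  "hand": [0,0,0.042,0.042,0.042],
  "dp": [
    [0,0,0],
    [0,0,0],
    [0,0,0],
    [0,0,0],
    [0,0,0]
  ],
  "roll": [0,0,0,0,0]
}}

```text
clock: 31.4
position: [501.1, -131.5, 170.2]
eef_rot: [[0.119, 0.993, 0.002], [0.993, -0.119, -0.0], [-0.0, 0.002, -1.0]]
force: [-0.4, -0.2, -0.1]
finger_gap: 41.8
```

Request:
{"op": "arm_command", "data": {
  "hand": [0.042,0.042,0.042,0.042,0.042],
  "dp": [
    [0,0,0.03],
    [0,0,0.05],
    [0,0.05,0.05],
    [0,0.05,0.02],
    [0,0.05,0]
  ],
  "roll": [0,0,0,0,0]
}}

```text
clock: 31.9
position: [502.1, 1.3, 306.6]
eef_rot: [[0.122, 0.993, 0.007], [0.993, -0.122, 0.0], [0.001, 0.007, -1.0]]
force: [1.0, 0.4, -0.5]
finger_gap: 42.2
```

Request:
{"op": "arm_command", "data": {
  "hand": [0.042,0.042,0.042,0.042],
  "dp": [
    [0.01,0.025,0],
    [0,0,0],
    [0,0,0],
    [0,0,0]
  ],
  "roll": [0,0,0,0]
}}

```text
clock: 32.3
position: [510.3, 23.8, 303.1]
eef_rot: [[0.12, 0.993, -0.001], [0.993, -0.12, -0.001], [-0.001, -0.001, -1.0]]
force: [-1.2, -0.7, -0.5]
finger_gap: 42.2
```

Run:
```python
from h import *
d=snap('wrist','w14.png');st()
h=np.array([504.3,-101.6]);z=138
for a in (-70,-30,0,30,70): print(a,prof(d,h,83,z,-85,-45,'y',a),'|',prof(d,h,83,z,45,85,'y',a))
for b in (-50,-20,20,50): print(b,prof(d,h,83,z,-105,-65,'x',b),'|',prof(d,h,83,z,65,105,'x',b))
near(d,[('capsule1',71)]); copper(d,90)
b=cv2.imread('pics/w14.png')[80:320,0:400]; cv2.imwrite('pics/w14c.png',cv2.resize(b,None,fx=2,fy=2))
near(manip.get_image('scene'),[('capsule1',0)],'scene')
```

```text
32.35 [510.3  23.6 303.1] yaw 83.1 F [-0.4 -0.5  0.7] gap 42.1
-70 77777777778777777772BBBBBBBBBBBBBBBB2222 | 3333338WWWWWWWWWWWWW82kkkkkkkkkkkkkkkkkk
-30 77777777777777455552BBBBBBBBBBBBBBBB4334 | 8773338WWWWWWWWWWWWWW8877777777777777777
0 7777yyyyyyyyyyy5555BBBBW855555554333236W | 788WWWWWWWWW73338WWW98777733kkkkkkkkkkkk
30 88885yyyyyyyyy396W8BBBBBBBBBBBBBBBBB8WWW | 5853336WWWWWWWWWWWWW9877777777775kkkkkkk
70 88777yyyyyyyyy466553BBBBBBBBBBBBBBBB448W | 22222222222222223444444442kkkkkkkkkkkkkk
-50 7744444444444444448WWWWWWWW7BBBBBBBB43BB | 9BBBBBBBBBBBB78WWWW766653236666234yyyyyy
-20 222222222222222222WWWWWWWWW7222222222222 | y57WWWWWWWWWWW5666666665333666533yyyyyyy
20 2222222222222222228WWWWWWWW6222222222222 | WWWWW963344333WWWWWWWWW7333666633yyyyyyy
50 2222223477777777778WWWWWWWW5665433333377 | kkk222222222kkkkkkkkkkkkk227888888888888
capsule1 [(0.58, 185, 208, [509.8, -71.9]), (0.57, 133, 208, [501.7, -129.0])]
cu [108, 197, 28, 32, 711] [ 500.6 -133.4]
cu [162, 198, 33, 34, 860] [509.5 -73.4]
cu [379, 375, 32, 22, 361] [770.7 140.3]
capsule1 [(0.68, 256, 311, [766.6, -199.5]), (0.66, 232, 205, [468.0, -114.8]), (0.53, 250, 194, [459.5, -57.6]), (0.52, 227, 343, [803.8, -292.5]), (0.5, 278, 258, [666.6, -87.6])]
```

View pics/w14c.png

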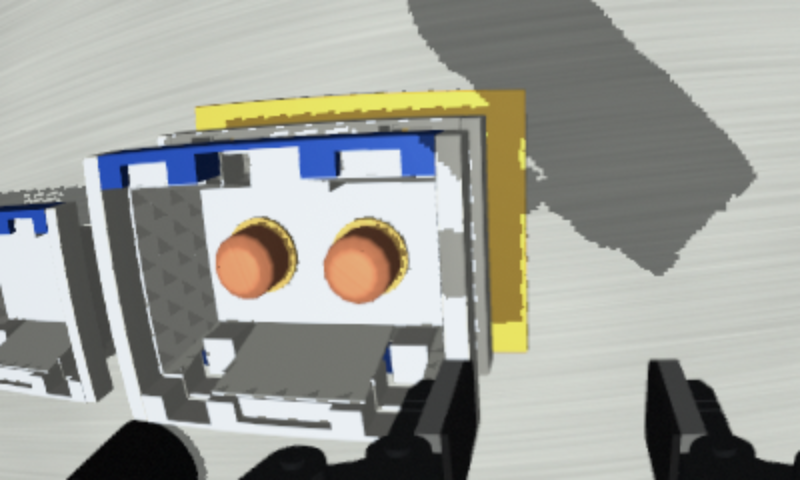

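Request:
{"op": "arm_command", "data": {
  "hand": [0.04,0.04,0.04,0.04,0.04],
  "dp": [
    [0,-0.047,0],
    [0,-0.047,0],
    [0,-0.047,0],
    [0,-0.047,0],
    [0.008,-0.047,-0.015]
  ],
  "roll": [0,0,0,0,0]
}}

```text
clock: 33.0
position: [518.4, -212.4, 289.7]
eef_rot: [[0.12, 0.993, 0.002], [0.993, -0.12, -0.001], [-0.001, 0.003, -1.0]]
force: [1.4, 0.7, 0.3]
finger_gap: 39.7
```

Request:
{"op": "arm_command", "data": {
  "hand": [0.04,0.04,0.04,0.04,0.04],
  "dp": [
    [0,-0.045,-0.015],
    [0,0,0],
    [0,0,0],
    [0,0,0],
    [0,0,0]
  ],
  "roll": [0,0,0,0,0]
}}

```text
clock: 33.5
position: [519.1, -252.8, 274.0]
eef_rot: [[0.116, 0.993, 0.001], [0.993, -0.116, 0.001], [0.001, 0.001, -1.0]]
force: [-0.3, 1.4, 0.2]
finger_gap: 39.7
```

Run:
```python
from h import *
d=snap('wrist','w15.png');st()
print('blue',rect(d,(105,150,40),(125,255,255),70,(0,0,270,420),fish=True))
h=np.array([505.6,-369.7]);z=70
for a in (-60,-30,0,30,60): print(a,prof(d,h,82.8,z,-85,-45,'y',a,sy=1),'|',prof(d,h,82.8,z,45,85,'y',a,sy=1))
for b in (-50,-20,20,50): print(b,prof(d,h,82.8,z,-105,-65,'x',b,sy=1),'|',prof(d,h,82.8,z,65,105,'x',b,sy=1))
```

```text
33.55 [ 519.1 -253.   274. ] yaw 83.4 F [-0.1  0.5 -0. ] gap 39.8
blue (array([ 449.4, -362.3]), array([154.7,  15.3]), 83.1, [78, 134, 156, 24, 1494])
-60 77777777777877777777W9533332222222222233 | 43387WWW778WWWW8BBBB47777777777777777777
-30 777777777777778777778WWWWWWWWWWWWW843483 | 44458BBBBBBBBBBBBBBBB4446777777887777777
0 77777777777777777778WWWWW4337WWWWWWW8857 | WWWWWWWWWWWWWW878BBB33445777787788788888
30 8777777777777787778WWWWWWWWWWWWWW8663387 | WW858BBBBBBBBBBBBBBB34447777777777787777
60 22222222222222222222kkk23333333358W73333 | 44448WWWWWWWWW9BBBBB24444777777777777788
-50 777777777777777788WWWWWWWW83333333333336 | 75554444444459WWWWWWWW825888888888888888
-20 777777777777777778WWWWWWWW83222222222222 | 333333344445W9WWWWWWWW425544444444467777
20 88888888877777778WWWWWWWW883322232222223 | WWWWWWWWW8457566688777523344444444444444
50 777777777777777778WWWWWWWW8BBBBBBBBBBBBB | 888BBBBBBBBBB8WWWWWWWW923444444444588888
```

Request:
{"op": "arm_command", "data": {
  "hand": [0.04,0.04,0.04,0.04,0.04],
  "dp": [
    [-0.003,-0.0345,0],
    [0,0,-0.04],
    [0,0,-0.04],
    [0,0,-0.04],
    [0,0,-0.029]
  ],
  "roll": [-0.5,0,0,0,0]
}}

```text
clock: 34.05
position: [515.2, -288.0, 122.5]
eef_rot: [[0.125, 0.992, -0.001], [0.992, -0.125, 0.001], [0.001, -0.001, -1.0]]
force: [-0.0, -0.8, 0.2]
finger_gap: 40.0
```

Request:
{"op": "arm_command", "data": {
  "hand": [0.04,0.0,0.0,0.0,0.0],
  "dp": [
    [0,0,0],
    [0,0,0],
    [0,0,0],
    [0,0,0],
    [0,0,0.005]
  ],
  "roll": [0,0,0,0,0]
}}

```text
clock: 34.55
position: [515.9, -289.2, 130.4]
eef_rot: [[0.127, 0.992, 0.001], [0.992, -0.127, -0.0], [-0.0, 0.001, -1.0]]
force: [0.6, 0.1, -1.8]
finger_gap: 8.5
```

Request:
{"op": "arm_command", "data": {
  "hand": [0.0,0.0,0.0,0.0,0.0],
  "dp": [
    [0,0,0.02],
    [0,0,0.035],
    [0,0,0.035],
    [0,0,0.04],
    [0,0,0.04]
  ],
  "roll": [0,0,0,0,0]
}}

```text
clock: 35.05
position: [514.9, -289.1, 301.4]
eef_rot: [[0.127, 0.992, -0.001], [0.992, -0.127, 0.0], [0.0, -0.001, -1.0]]
force: [0.3, -1.1, -1.8]
finger_gap: 8.4
```

Request:
{"op": "arm_command", "data": {
  "hand": [0.0,0.0,0.0],
  "dp": [
    [0,0,0],
    [0,0,0],
    [0,0,0]
  ],
  "roll": [0,0,0]
}}

```text
clock: 35.35
position: [514.4, -289.2, 298.3]
eef_rot: [[0.127, 0.992, -0.003], [0.992, -0.127, 0.0], [0.0, -0.003, -1.0]]
force: [0.0, 0.3, -1.7]
finger_gap: 8.0
```

Run:
```python
from h import *
d=manip.get_image('wrist');st();print(np.round(manip.observe()['q'],2))
p=np.array(manip.observe()['position']);h=p[:2]-83.2*np.array([.125,.992]);z=p[2]-54.5;print(h)
for a in (-60,-30,0,30,60): print(a,prof(d,h,82.9,z,45,85,'y',a,sy=1))
```

```text
35.4 [ 514.5 -289.2  297.9] yaw 82.7 F [ 0.1 -0.8 -1.9] gap 8.5
[ 0.85  0.74 -0.75  1.66  0.59  0.98  1.33]
[ 504.06463159 -371.70159556]
-60 22222222BBBBBBBBBBBBBBB577777777        
-30 3444344BBBBBBBBBBBBBBBB77777777777777777
0 WWWWWWW22222222222WBBBB77777777777777777
30 WWWWWWWBBBBBBBBBBBBBBBB87777788777777777
60 WWWWWWWWWWWWWWWW6BBBBBB44447647787787877
```

Request:
{"op": "arm_command", "data": {
  "hand": [0,0,0,0,0],
  "dp": [
    [0,0,0.005],
    [-0.001,0.00525,0],
    [-0.001,0.00525,0],
    [-0.001,0.00525,0],
    [-0.001,0.00525,0]
  ],
  "roll": [-8.5,-8.5,-8.5,-8.5,-8.5]
}}

```text
clock: 35.9
position: [510.9, -267.7, 302.8]
eef_rot: [[0.768, 0.641, -0.003], [0.641, -0.768, 0.001], [-0.001, -0.003, -1.0]]
force: [-0.8, -0.7, -2.2]
finger_gap: 8.0
```

Request:
{"op": "arm_command", "data": {
  "hand": [0,0,0,0,0],
  "dp": [
    [-0.001,0.00525,0],
    [-0.001,0.00525,0],
    [-0.001,0.00525,0],
    [-0.001,0.00525,0],
    [-0.001,0.00525,0]
  ],
  "roll": [-8.5,-8.5,-8.5,-8.5,-8.5]
}}

```text
clock: 36.4
position: [506.0, -241.4, 302.9]
eef_rot: [[0.999, -0.046, -0.002], [-0.046, -0.999, 0.001], [-0.003, -0.001, -1.0]]
force: [0.8, 0.1, -1.6]
finger_gap: 7.8
```

Request:
{"op": "arm_command", "data": {
  "hand": [0,0,0,0,0],
  "dp": [
    [-0.001,0.00525,0],
    [-0.001,0.00525,0],
    [-0.001,0.00525,0],
    [-0.001,0.00525,0],
    [-0.001,0.00525,0]
  ],
  "roll": [-8.5,-8.5,-8.5,-8.5,-8.5]
}}

```text
clock: 36.9
position: [501.0, -215.1, 303.0]
eef_rot: [[0.706, -0.709, -0.003], [-0.709, -0.706, 0.001], [-0.002, 0.001, -1.0]]
force: [-0.4, 0.4, -1.5]
finger_gap: 8.3
```

Request:
{"op": "arm_command", "data": {
  "hand": [0,0,0,0,0],
  "dp": [
    [-0.001,0.00525,0],
    [-0.001,0.00525,0],
    [-0.001,0.00525,0],
    [-0.001,0.00525,0],
    [-0.001,0.00525,0]
  ],
  "roll": [-8.5,-8.5,-8.5,-8.5,-8.5]
}}

```text
clock: 37.4
position: [495.9, -188.9, 303.1]
eef_rot: [[0.042, -0.999, -0.003], [-0.999, -0.042, 0.0], [-0.0, 0.003, -1.0]]
force: [0.1, -0.2, -2.0]
finger_gap: 8.2
```

Request:
{"op": "arm_command", "data": {
  "hand": [0,0,0,0],
  "dp": [
    [-0.001,0.00525,0],
    [0,0,0],
    [0,0,0],
    [0,0,0]
  ],
  "roll": [-8.5,-1.2,0,0]
}}

```text
clock: 37.8
position: [495.4, -184.4, 303.9]
eef_rot: [[-0.12, -0.993, -0.001], [-0.993, 0.12, -0.0], [0.0, 0.001, -1.0]]
force: [0.0, 0.3, -1.9]
finger_gap: 8.3
```

Run:
```python
from h import *
d=manip.get_image('wrist');st();print(np.round(manip.observe()['q'],2))
```

```text
37.85 [ 495.5 -184.5  304. ] yaw -96.9 F [ 0.2 -0.2 -1.7] gap 8.2
[ 0.17  0.57  0.15  1.87 -0.12  0.72 -1.3 ]
```

Request:
{"op": "arm_command", "data": {
  "hand": [0,0,0,0,0],
  "dp": [
    [-0.001,0.0005,-0.02],
    [0,0,-0.015],
    [0,0,-0.005],
    [0,0,-0.002],
    [0,0,0]
  ],
  "roll": [0,0,0,0,0]
}}

```text
clock: 38.35
position: [494.8, -183.9, 262.6]
eef_rot: [[-0.122, -0.993, 0.0], [-0.993, 0.122, -0.0], [0.0, -0.0, -1.0]]
force: [0.5, 0.2, -1.2]
finger_gap: 8.3
```

Request:
{"op": "arm_command", "data": {
  "hand": [0,0,0],
  "dp": [
    [0,0,-0.001],
    [0,0,-0.001],
    [0,0,0]
  ],
  "roll": [0,0,0]
}}

```text
clock: 38.65
position: [494.7, -183.6, 260.6]
eef_rot: [[-0.122, -0.993, 0.001], [-0.993, 0.122, -0.0], [0.0, -0.001, -1.0]]
force: [-0.0, -0.4, -1.8]
finger_gap: 8.3
```

Request:
{"op": "arm_command", "data": {
  "hand": [0,0,0],
  "dp": [
    [0,0,-0.001],
    [0,0,-0.001],
    [0,0,0]
  ],
  "roll": [0,0,0]
}}

```text
clock: 38.95
position: [494.8, -183.7, 258.6]
eef_rot: [[-0.122, -0.993, 0.0], [-0.993, 0.122, -0.0], [0.0, -0.0, -1.0]]
force: [1.0, -0.1, 0.9]
finger_gap: 8.7
```

Request:
{"op": "arm_command", "data": {
  "hand": [0,0,0],
  "dp": [
    [0,0,-0.001],
    [0,0,-0.001],
    [0,0,0]
  ],
  "roll": [0,0,0]
}}

```text
clock: 39.25
position: [494.9, -184.6, 257.7]
eef_rot: [[-0.123, -0.992, 0.002], [-0.992, 0.123, -0.001], [0.001, -0.002, -1.0]]
force: [-2.5, -1.3, 12.5]
finger_gap: 8.6
```

Seated as expected (force 12.5 N at 257.7, same as for the previous tub). I release and check.

Request:
{"op": "arm_command", "data": {
  "hand": [0.04,0.04,0.04,0.04,0.04],
  "dp": [
    [0,0,0.001],
    [0,0,0],
    [0,0,0],
    [0,0,0.02],
    [0,0,0.04]
  ],
  "roll": [0,0,0,0,0]
}}

```text
clock: 39.75
position: [493.1, -182.7, 315.4]
eef_rot: [[-0.121, -0.993, -0.007], [-0.993, 0.121, 0.002], [-0.001, 0.007, -1.0]]
force: [-0.5, 0.5, 0.0]
finger_gap: 40.2
```

Request:
{"op": "arm_command", "data": {
  "hand": [0.04,0.04,0.04,0.04,0.04],
  "dp": [
    [0,-0.04,0.04],
    [0,-0.03,0.02],
    [0,0,0],
    [0,0,0],
    [0,0,0]
  ],
  "roll": [0,0,0,0,0]
}}

```text
clock: 40.25
position: [494.4, -247.3, 371.5]
eef_rot: [[-0.12, -0.993, -0.002], [-0.993, 0.12, 0.002], [-0.002, 0.002, -1.0]]
force: [-0.5, 0.3, 0.7]
finger_gap: 40.1
```

Run:
```python
from h import *
d=snap('wrist','w16.png');st()
h=np.array([504.6,-101.5]);z=202
for a in (-70,-40,0,40,70): print(a,prof(d,h,83,z,-85,-45,'y',a),'|',prof(d,h,83,z,45,85,'y',a))
for b in (-50,-20,20,50): print(b,prof(d,h,83,z,-105,-65,'x',b),'|',prof(d,h,83,z,65,105,'x',b))
a=cv2.resize(d['frame'][:,:,::-1],(560,420))
e=manip.get_image('scene');s=manip.get_image('side')
A=cv2.resize(np.array(e['frame'])[130:290,180:340,::-1],(400,400));B=cv2.resize(np.array(s['frame'])[90:270,240:420,::-1],(400,400))
cv2.imwrite('pics/c16.png',np.hstack([A,B]))
```

```text
40.3 [ 494.4 -247.2  371.4] yaw -96.9 F [-0.1  0.2 -0. ] gap 39.9
-70 kkkkkkkkkkkkkkkk334555555555555555533333 | 94323BBBBBBBBBBBBBBBB49972yyyyyyyyyyyy77
-40 kkkkkk3444444444444455322222222222222354 | 333354BBBBBBBBBBBBBBB3987yyyyyyyyyyyy777
0 7777777777777777777899986335999999999938 | 983223232223223498BBB4794377777777777777
40 7777777777777777777789733353344533678633 | 444368888999997BBBBBB7777777777767777777
70 7677777777777777777899999999999999833332 | 22333BBBBBBBBBBBBBBB36776777767777767777
-50 kkkkk222222222kkkkkkkkkkk552333333333333 | 3333333455323389999999887777777777777777
-20 4442235555555222225555555555322233333333 | 2222223332334489999999883444222kkkkkkkk2
20 5542235555554222245555555555555556899999 | 2222223233333489999999777443333333333333
50 6652226665555323268888996997BBBBBBBBBBBB | BBBBBBBBBBBBB788988888866666667776633333
```

View pics/c16.png

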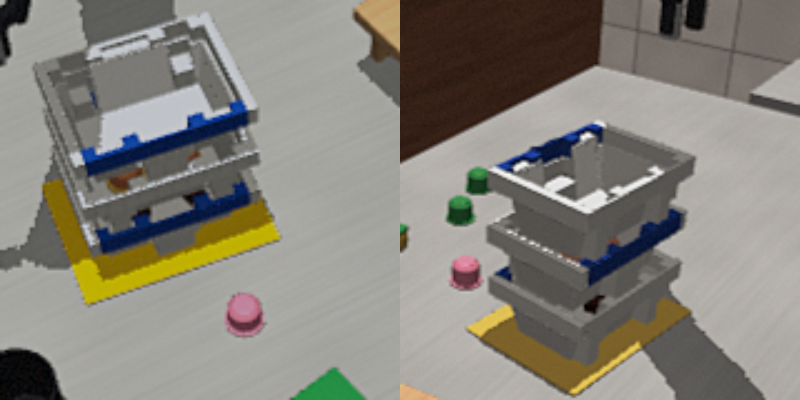

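Request:
{"op": "arm_command", "data": {
  "hand": [0.06,0.06,0.06,0.06,0.06],
  "dp": [
    [0.0027,0.0472,0],
    [0.0027,0.0472,0],
    [0.0027,0.0472,0],
    [0.0027,0.0472,0],
    [0.0027,0.0472,0]
  ],
  "roll": [0,0,0,0,0]
}}

```text
clock: 40.9
position: [507.6, -10.4, 372.3]
eef_rot: [[-0.121, -0.993, -0.001], [-0.993, 0.121, 0.0], [-0.0, 0.001, -1.0]]
force: [1.2, -0.0, 0.0]
finger_gap: 59.7
```

Request:
{"op": "arm_command", "data": {
  "hand": [0.06,0.06,0.06,0.06,0.06],
  "dp": [
    [0.0027,0.0472,0],
    [0.0027,0.0472,0],
    [0.0027,0.0472,0],
    [0.0027,0.0472,0],
    [0.0027,0.0472,0]
  ],
  "roll": [3,3,3,3,2]
}}

```text
clock: 41.4
position: [520.8, 225.6, 372.2]
eef_rot: [[0.125, -0.992, -0.001], [-0.992, -0.125, -0.0], [0.0, 0.001, -1.0]]
force: [1.4, -0.6, 0.8]
finger_gap: 59.9
```

Request:
{"op": "arm_command", "data": {
  "hand": [0.06,0.06,0.06,0.06,0.06],
  "dp": [
    [0.0027,0.0472,-0.02],
    [0.0027,0.0472,-0.03],
    [0.0027,0.0472,-0.03],
    [0,0,0],
    [0,0,0]
  ],
  "roll": [0,0,0,0,0]
}}

```text
clock: 41.9
position: [527.5, 354.6, 297.8]
eef_rot: [[0.125, -0.992, -0.003], [-0.992, -0.125, -0.002], [0.002, 0.003, -1.0]]
force: [-0.4, -0.0, 0.6]
finger_gap: 59.9
```

Request:
{"op": "arm_command", "data": {
  "hand": [0.06,0.06],
  "dp": [
    [0,0,0],
    [0,0,0]
  ],
  "roll": [0,0]
}}

```text
clock: 42.1
position: [529.8, 351.8, 300.6]
eef_rot: [[0.12, -0.993, 0.001], [-0.993, -0.12, -0.0], [0.0, -0.001, -1.0]]
force: [0.6, 0.5, -0.5]
finger_gap: 59.9
```

Run:
```python
from h import *
d=snap('wrist','w17.png');st()
print('red',rect(d,(0,180,100),(5,255,255),170,fish=True))
near(d,[('scraper',98)])
```

```text
42.15 [529.8 351.9 300.7] yaw -83.1 F [ 0.1 -0.3  0.4] gap 60.1
red (array([529.4, 363.7]), array([97.7, 18.8]), 6.7, [246, 157, 31, 139, 3739])
scraper []
```

Request:
{"op": "arm_command", "data": {
  "hand": [0.06,0.06,0.06,0.06,0.06],
  "dp": [
    [0,0.0125,0],
    [0,0,-0.04],
    [0,0,-0.04],
    [0,0,-0.02],
    [0,0,0]
  ],
  "roll": [0,0,0,0,0]
}}

```text
clock: 42.7
position: [527.3, 365.7, 196.6]
eef_rot: [[0.122, -0.992, -0.005], [-0.992, -0.122, -0.003], [0.002, 0.006, -1.0]]
force: [-0.3, -0.0, 0.1]
finger_gap: 60.3
```

Request:
{"op": "arm_command", "data": {
  "hand": [0,0,0,0,0],
  "dp": [
    [0,0,0],
    [0,0,0],
    [0,0,0],
    [0,0,0],
    [0,0,0.01]
  ],
  "roll": [0,0,0,0,0]
}}

```text
clock: 43.2
position: [528.4, 365.5, 209.4]
eef_rot: [[0.122, -0.993, -0.002], [-0.993, -0.122, -0.001], [0.001, 0.002, -1.0]]
force: [-0.8, -0.3, -1.5]
finger_gap: 19.3
```

Request:
{"op": "arm_command", "data": {
  "hand": [0,0,0,0,0],
  "dp": [
    [0,0,0.03],
    [0,0,0.05],
    [0,0,0.05],
    [0,0,0],
    [0,0,0]
  ],
  "roll": [0,0,0,0,0]
}}

```text
clock: 43.7
position: [529.1, 366.0, 341.4]
eef_rot: [[0.122, -0.993, 0.002], [-0.993, -0.122, 0.002], [-0.002, -0.002, -1.0]]
force: [-1.1, -0.5, -2.8]
finger_gap: 19.3
```

Run:
```python
from h import *
d=snap('wrist','w18.png');st()
z=manip.observe()['position'][2]-30
print('red',rect(d,(0,180,100),(5,255,255),z,fish=True))
```

```text
43.75 [528.3 365.5 339.4] yaw -83.0 F [-0.2  0.5 -2.5] gap 19.5
red (array([541.7, 367.1]), array([72.4, 18.7]), 7.0, [254, 197, 56, 170, 8480])
```

Request:
{"op": "arm_command", "data": {
  "hand": [0,0,0,0,0],
  "dp": [
    [-0.0024,-0.0467,0.01],
    [-0.0024,-0.0467,0.01],
    [-0.0024,-0.0467,0],
    [-0.0024,-0.0467,0],
    [-0.0024,-0.0467,0]
  ],
  "roll": [7.6,7.6,7.6,7.6,7.6]
}}

```text
clock: 44.25
position: [515.5, 130.3, 357.8]
eef_rot: [[0.711, -0.703, -0.004], [-0.703, -0.711, -0.001], [-0.002, 0.004, -1.0]]
force: [1.2, -0.6, -1.5]
finger_gap: 19.1
```

Request:
{"op": "arm_command", "data": {
  "hand": [0,0,0,0,0],
  "dp": [
    [-0.0024,-0.0467,0],
    [-0.0024,-0.0467,0],
    [-0.0024,-0.0467,0],
    [-0.0024,-0.0467,0],
    [-0.0024,-0.0467,0]
  ],
  "roll": [7.6,7.6,7.6,7.6,7.6]
}}

```text
clock: 44.75
position: [503.5, -102.8, 357.8]
eef_rot: [[0.993, -0.116, -0.004], [-0.116, -0.993, 0.001], [-0.004, -0.0, -1.0]]
force: [1.5, -0.4, -2.2]
finger_gap: 19.3
```

Request:
{"op": "arm_command", "data": {
  "hand": [0,0,0,0],
  "dp": [
    [0,0,0],
    [0,0,0],
    [0,0,0],
    [0,0,0]
  ],
  "roll": [0,0,0,0]
}}

```text
clock: 45.15
position: [505.0, -99.1, 359.1]
eef_rot: [[0.993, -0.119, -0.001], [-0.119, -0.993, 0.001], [-0.001, -0.001, -1.0]]
force: [1.0, -0.2, -2.2]
finger_gap: 19.4
```

Request:
{"op": "arm_command", "data": {
  "hand": [0,0,0,0,0],
  "dp": [
    [0,-0.003,-0.03],
    [0,0,-0.03],
    [0,0,-0.03],
    [0,0,-0.02],
    [0,0,-0.005]
  ],
  "roll": [0,0,0,0,0]
}}

```text
clock: 45.65
position: [504.1, -102.4, 242.6]
eef_rot: [[0.993, -0.119, -0.004], [-0.119, -0.993, 0.001], [-0.005, -0.0, -1.0]]
force: [-0.1, 0.1, -2.2]
finger_gap: 19.6
```

Request:
{"op": "arm_command", "data": {
  "hand": [0,0,0,0],
  "dp": [
    [0,0,-0.001],
    [0,0,-0.001],
    [0,0,-0.001],
    [0,0,0]
  ],
  "roll": [0,0,0,0]
}}

```text
clock: 46.05
position: [505.5, -104.2, 242.4]
eef_rot: [[0.993, -0.122, 0.002], [-0.122, -0.993, -0.0], [0.002, 0.0, -1.0]]
force: [0.2, -0.4, -0.6]
finger_gap: 19.1
```

Request:
{"op": "arm_command", "data": {
  "hand": [0,0,0,0],
  "dp": [
    [0,0,-0.001],
    [0,0,-0.001],
    [0,0,0],
    [0,0,0]
  ],
  "roll": [0,0,0,0]
}}

```text
clock: 46.45
position: [505.1, -104.2, 239.6]
eef_rot: [[0.993, -0.122, 0.0], [-0.122, -0.993, 0.0], [0.0, -0.0, -1.0]]
force: [-0.6, -0.1, -1.0]
finger_gap: 19.9
```

Request:
{"op": "arm_command", "data": {
  "hand": [0.035,0.035,0.035,0.035,0.035],
  "dp": [
    [0,0,0],
    [0,0,0],
    [0,0,0],
    [0,0,0.02],
    [0,0,0.04]
  ],
  "roll": [0,0,0,0,0]
}}

```text
clock: 46.95
position: [503.5, -104.1, 298.2]
eef_rot: [[0.993, -0.121, -0.006], [-0.121, -0.993, 0.001], [-0.006, -0.0, -1.0]]
force: [1.4, -0.4, -0.4]
finger_gap: 34.8
```

Request:
{"op": "arm_command", "data": {
  "hand": [0.04,0.04,0.04,0.04,0.04],
  "dp": [
    [0,0,0.05],
    [0.02,0,0.03],
    [0.03,-0.04,0],
    [0.03,-0.04,0],
    [0.03,-0.04,0]
  ],
  "roll": [0,0,0,0,0]
}}

```text
clock: 47.45
position: [616.0, -225.6, 380.4]
eef_rot: [[0.993, -0.121, 0.001], [-0.121, -0.993, -0.001], [0.001, 0.0, -1.0]]
force: [0.9, -0.6, 0.9]
finger_gap: 39.9
```

Request:
{"op": "arm_command", "data": {
  "hand": [0.04,0.04,0.04,0.04,0.04],
  "dp": [
    [0,-0.04,0],
    [0,0,0],
    [0,0,0],
    [0,0,0],
    [0,0,0]
  ],
  "roll": [0,0,0,0,0]
}}

```text
clock: 47.95
position: [615.3, -262.3, 380.0]
eef_rot: [[0.993, -0.119, 0.0], [-0.119, -0.993, 0.001], [0.0, -0.001, -1.0]]
force: [0.8, 0.4, -0.3]
finger_gap: 40.0
```

Run:
```python
from h import *
st()
e=manip.get_image('scene');s=manip.get_image('side');w=manip.get_image('wrist')
A=cv2.resize(np.array(e['frame'])[:,:,::-1][60:390,80:470],(400,338));B=cv2.resize(np.array(s['frame'])[90:270,240:420,::-1],(400,338));C=np.array(w['frame'])[:,:,::-1][:260]
C=cv2.copyMakeBorder(C,0,0,0,240,cv2.BORDER_CONSTANT)
cv2.imwrite('pics/c19.png',np.vstack([np.hstack([A,B]),C]))
near(e,[('capsule1',0),('mug',0),('syrup',0),('scraper',135),('chunk1',98)],'scene');near(s,[('mug',0),('syrup',0)],'side')
h=np.array([504.6,-101.5]);z=202
for a in (0,40,70): print(a,prof(w,h,83,z,-85,-45,'y',a),'|',prof(w,h,83,z,45,85,'y',a))
for b in (-50,-20,20,50): print(b,prof(w,h,83,z,-105,-65,'x',b),'|',prof(w,h,83,z,65,105,'x',b))
```

```text
47.95 [ 615.3 -262.3  380. ] yaw -6.8 F [ 0.8  0.4 -0.3] gap 40.0
capsule1 [(0.76, 256, 310, [764.2, -197.5]), (0.72, 254, 203, [490.3, -62.3]), (0.69, 274, 255, [654.9, -91.6]), (0.67, 226, 344, [804.1, -295.2]), (0.57, 231, 201, [454.3, -113.7])]
mug [(0.57, 187, 302, [669.4, -329.9])]
syrup [(0.6, 374, 245, [754.0, 137.5])]
scraper [(0.81, 237, 179, [496.9, -103.9])]
chunk1 [(0.53, 256, 203, [559.6, -85.4])]
mug []
syrup [(0.82, 185, 242, [749.0, 133.7]), (0.73, 189, 330, [534.5, 308.7])]
0 88888888888888888888WWWW33334WWWWWWWWW68 | WWWWWWWWWWWWWWWWW8BBBBBBB2486666W4333BBB
40 7777777777777777777WW6622226222233333378 |                                         
70                                          |                                         
-50 8888888888888888876666666653333333333323 |                                         
-20 8888888888888888865666666664555544433333 |                                         
20 888888888888844yyy5666666665556544444445 |                                         
50 888888888884444yy5666666666BBBBBBBBBBBBB |
```

View pics/c19.png

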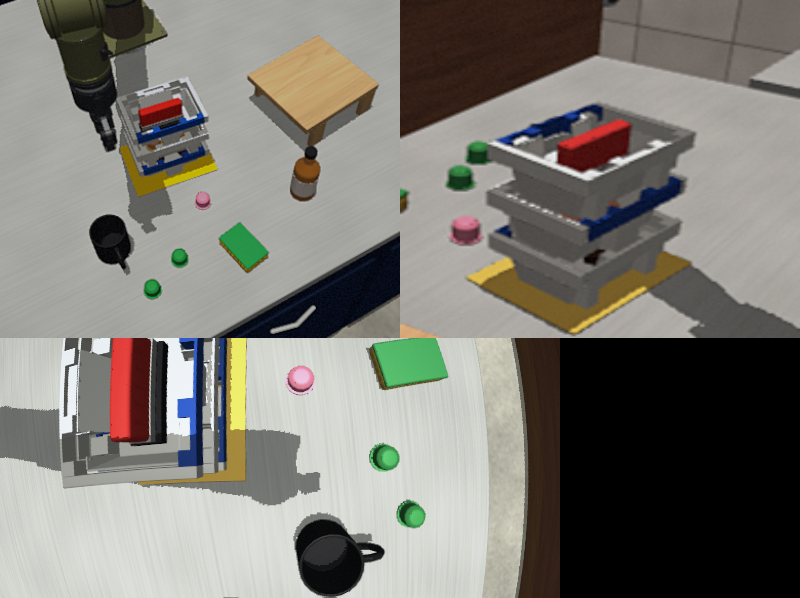

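The final pictures show the three tubs stacked level on the mat, blue sides alternating, with the scraper in the top tub. No copper capsules or chunks are left outside, and the mug and bottle look unmoved. I'm handing it in.

```bash
python3 -c "
from plant import manip
print(manip.sign_off())"
```

```text
the job is handed in; nothing more can be done
None
```

The hot-chocolate station is packed as asked and handed in at about 48 s of the 210 s allowed; `sign_off` gives no verdict.

- **Chocolate:** I swept all five chunks off the board into the tub in two passes. I then drew the tub out level and stood it on the yellow mat, about 3 mm off centre and in line with the mat.
- **Stack:** tub_mid and then tub_top went on turned half round. Their rims measured level at 138 mm and 202 mm, the heights for standing in the pockets rather than nesting, and centred to about 1–2 mm.
- **Contents:** both copper capsules stand upright in tub_mid, and the scraper stands in tub_top.

The last pictures showed nothing left on the board, no copper capsule left on the counter, and the mug and syrup bottle in place as far as they show. The pink and green capsules were not touched.

**Disagreements and a slip:**
- The scene and side cameras disagreed by up to about 12 mm. I relied on the wrist camera and the measured arm pose instead.
- In the last check the networks reported a few "capsule" and "chunk" points on the stack. I took these for the packed ones showing between the tubs; the others were the pink and green look-alikes. The side camera did not report the mug in that check, but the scene and wrist pictures show it.
- I turned the scraper the wrong way on the first sweep, about 18° off the board's axis. The second pass cleared what was left.

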